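Set the labeller's guide rail to the marker and run a trial bottle

TASK

Wind the labeller's handwheel until the red pointer of the guide rail stands level with the orange marker on its scale. Then run one trial bottle: take the short bottle with the gold cap, set it down gently on its base on the open raised end of the lane and only then let it go, so that it slides down between the guides by itself and comes to rest upright against the stop. Leave the rail at the mark, and do not knock over or shift the other bottles and things on the bench.

Things in the scene. Friction and masses are not known exactly. Their poses are not given: they have to be found in the camera images.
- lane: bench labelling machine's gravity infeed lane, fixed: white polyethylene deck 390 mm long, 160 mm wide; glass glides on it by itself (friction about 0.08). Origin: at bench level under mid-length, z up; y runs (level) along the lane to the RAISED end; x from the adjustable to the fixed guide. The deck falls 9 degrees towards -y; its top is 70 mm up at the origin.
- fixed_guide: fixed guide on the lane's +x side: two 10 mm steel bars, one above the other, inner face 33.5 mm to +x of the lane's middle line, upper bar's top 80 mm above the deck. Like the adjustable guide it flares outward from y = +85 to +130 mm; beyond the flares lie 70 mm of open deck, the loading place. Axes and origin as lane
- rail: adjustable guide rail on the -x side, same bars and flare, on two guide rods and a screw nut; the screw moves it along the lane's x. Its posts and bars reach 80 mm above the deck (at most 172 mm above the bench) and stay over 60 mm from the handwheel's axis. It cannot be pushed along by hand: the screw locks it
- labeller: the labeller behind the stop at the lane's low end: white box 170 x 200 mm (lane x -70 to +110, y -200 to -410 mm), 232 mm tall, with a paper roll of 110 mm diameter on top up to 286 mm. Same origin and axes as lane
- load (a point): point on the deck's surface at the middle of the open loading place at the raised end, upstream of the flared mouths: the bottle's underside centre is to be set down here (within about 30 mm)
- seat (a point): point on the deck's surface where a 61 mm bottle's underside centre lies when it rests against the stop (a 100 mm high plate with a rubber pad across the low end), on the lane's middle line
- crank_axis (a point): point on the handwheel's upright axis, at the top of its rim. The wheel: solid aluminium disc of 100 mm diameter, rim 139 to 151 mm above the bench, hub 1 mm higher, on a blue 50 mm gearbox. Clockwise seen from above closes the guide rail (pointer moves to lane +x) by 8 mm a turn, anticlockwise opens it. Friction about 0.1 N m; it stays where it is left
- knob_mid (a point): middle of the wheel's black revolving handle: upright grip, 21 mm diameter, 54 mm tall (27 mm below to 27 mm above this point), its axis 40 mm from the wheel's axis. It can be pushed round from the side with closed fingers, or held
- pointer (a point): tip of the red pointer carried by the adjustable guide rail, 113 mm above the bench; it moves with the rail along the lane's x, over the edge of a fixed white scale with black ticks every 5 mm
- mark (a point): tip of the orange marker clip with a white line, clamped on the scale where the pointer must stand for this job's bottles; only lane x counts (it lies 6 mm to -y of the pointer's path). Axes as lane. At the mark the guides stand 64 to 68 mm apart. At the start the rail stands 6 to 22 mm too wide: the pointer is on the -x side of the mark
- stubby: the short beer bottle to be run down the lane, closed and full, about 0.5 kg: amber glass, gold crown cap, no label; 61 mm diameter up to 92 mm, shoulder to 122 mm, straight neck 29 mm in diameter from 122 to 171 mm, cap 31.6 mm in diameter up to 178 mm; standing on the bench. Origin: centre of its underside, z along its axis
- longneck_a: tall long-neck beer bottle, amber glass, paper label, red crown cap, 61 mm diameter, 229 mm tall, standing; origin: centre of its underside. A bystander
- longneck_b: a second long-neck bottle like longneck_a. A bystander
- jug: clear plastic measuring jug, 124 mm wide at the rim, 165 mm tall, with a handle; origin: centre of its underside. A bystander
- cap_tub: open blue plastic tub of crown caps, 110 x 140 x 50 mm; origin: centre of its underside. A bystander
- label_roll: roll of blank paper labels lying flat, 96 mm diameter, 60 mm tall; origin: centre of its underside. A bystander
- spanner: steel spanner 160 mm long lying flat, along its own x axis. A bystander
- sprayer: white spray-sanitiser bottle with an orange cap, 72 mm diameter, 190 mm tall; origin: centre of its underside. A bystander
Not all that is in view belongs to the job. What is shaped like the stubby but green is not meant.

How it is judged:
On the way, in this order (a step that is already met when the one before it is completed fails the run):
1. by turning the handwheel, the guide rail's pointer is brought within 2 mm of the marker and left there, the bottle still standing on the bench (x of pointer in the frame of mark between -0.002 and 0.002 m and linear speed of stubby below 0.05 m/s and height (world z) of stubby below 0.02 m), for 0.3 s.
2. the bottle is set down gently, upright, on the open raised end of the lane, not dropped: while still in the fingers it rests on the deck, within 35 mm of the loading point, moving slower than 0.15 m/s (x of pointer in the frame of mark between -0.002 and 0.002 m and horizontal distance between stubby and load below 0.035 m and contact force between stubby and lane above 0.3 N and linear speed of stubby below 0.15 m/s and contact force between stubby and the fingers above 0.3 N and angle between stubby's own z axis and vertical below 0.3 rad), for 0.05 s.
At the end, for the whole second after the job is handed in: The rail's pointer is within 2 mm of the marker along the scale; the short bottle stands on the deck between the guides, leaning no more than the deck (tilt under 0.25 rad), at rest against the stop (underside centre within 12 mm of the seat point along and across the lane); nothing is held (x of pointer in the frame of mark between -0.002 and 0.002 m and y of stubby in the frame of seat between -0.012 and 0.012 m and x of stubby in the frame of seat between -0.012 and 0.012 m and z of stubby in the frame of seat below 0.012 m and angle between stubby's own z axis and vertical below 0.25 rad and linear speed of stubby below 0.02 m/s); the robot touches nothing.
It fails at once if another bottle or thing on the bench is shifted by more than 25 mm (distance of any of longneck_a, longneck_b, jug, cap_tub, label_roll, spanner, sprayer from where it was at the start of the episode above 0.025 m).
It fails at once if another bottle, the jug or the sprayer is tipped over (angle between any of longneck_a, longneck_b, jug, sprayer's own z axis and vertical above 0.35 rad).
It fails at once if the short bottle is laid or knocked over (tilted beyond 0.7 rad) (angle between stubby's own z axis and vertical above 0.7 rad).
It also fails if it takes over 62 s, if anything falls off the work surface, if the arm or the gripper's body presses on something with over 40 N, if the wrist force passes 120 N, or if a joint passes its speed limit or range.

ROBOT

A 6-joint arm with a two-finger parallel gripper is mounted at the origin on the work surface. World frame = base frame: x ahead of the robot, y to its left, z up, the work surface at z = 0. Lengths are in m, angles in rad, forces in N, time in s.
With the tool pointing down it reaches from about 0.25 to 0.725 m from the base axis. Payload 9.7 kg.
Tool frame: the origin (TCP) lies between the finger pads; the fingertips stand 14 mm ahead of it and the grasp point (between the pads) lies 5 mm behind it; z points along the fingers, y is the direction in which the jaws open and shut (so a half turn about z gives the same grasp; the last joint's range is limited). The gripper opens to 85 mm and grips with 20 to 120 N. Pads are 22 mm wide; open, the fingers measure 114 mm over their backs; the gripper's body (76 mm by 85 mm) begins 54 mm behind the grasp point. The pads swing forward as they close: fully open they stand 13 mm farther back than shut.
Start: joints at [1.217, 0.087, 0.176, 1.66, 0, 1.571], TCP at [0.191, 0.516, 0.245] pointing down, gripper open.
Joint ranges: [-3.13, 3.13], [-0.85, 1.81], [-1.15, 1.24], [-2.2, 2.28], [-1.44, 1.52], [-3.14, 3.14]. Speed limits (rad/s): [2.22, 2.22, 2.57, 3.14, 3.14, 3.14].

INTERFACE

Orientations are given as a rotation vector (axis times angle).
In Python, from workcell import sensors, snapshot, camera_info, close_job, masks_of, pinpoint gives the robot as it stands. The module is installed in compiled form; this text tells all that it offers.
- The arm moves only by the tool jog_arm, never from a script. Its argument "commands" is text: rows parted by semicolons, each of 7 numbers parted by spaces: the closure, from -1 (fully open) to 1 (shut), so that 0 is half open, then the shift along the tool's x, y, z in mm, then the turn, a rotation vector about the tool's x, y, z in degrees. In form: fingers tx ty tz ax ay az; .... A call has 1 to 12 rows; each row shifts and turns the commanded pose from where the row before left it, along the tool's axes as they then stand; what a row does not reach is not made up. A row lasts 1/10 s, in which the tool goes at most 50 mm and 8.59 degrees, less where a joint would pass 70% of its speed; a pose out of reach is approached as far as the arm can. A call is refused whole if a number of a shift passes 50 or a number of a turn 8.59, either way. A call with a gripper value outside its range is refused whole. The fingers move at their own pace and stop on an object; the grip force is fixed at half the most. Time passes only in rows, so rows that do not move let the fingers close. It gives the time, the measured TCP pose, the force and the opening at its end, in the units of the state.
- sensors.state(): the state, without advancing time (a new reading comes with each control period).
- snapshot(name): name is "scene" or "top"; returns the picture (420x560x3 uint8, red, green, blue); there is no depth.
- camera_info(name): a dict with "mtx" (3x3 intrinsics, pixels), "cam_to_world" (4x4, takes a point from camera to world coordinates). Camera axes: x right, y up, looking along -z (the intrinsics and any distortion apply to the point x, -y, -z); pixel columns grow to the right and rows downward; lengths in m; the calibration is good to about 2 mm. A picture is of the moment at which its call begins. camera_info takes no time and is no camera call.
- close_job(): hands the job in, once; it reports no verdict.
Trained networks look in the newest picture that a camera, given by its name, has taken for a name from the list of things; names that differ only in an ending like _2 or _b are one class to them, and where a whole thing is asked for, a point or a joint stands for the part that bears it (a point fixed in the world has none). Each returns a list of dicts, best first, with "score" (0 to 1); they miss things now and then, are a little off and sometimes report something else, mostly with a low value. They report only what shows in the picture. A call takes as long as a camera call. They do not tell look-alikes from the thing itself.
- masks_of(name, camera): "mask" (420x560 bool, what is visible of it) and "box" ([left, top, width, height] in pixels, round what is visible of it).
- pinpoint(name, camera): "centre" ([column, row] in pixels: a listed point, or the origin of a listed thing).
The state is a dict: "time": time; "joints": joint angles; "qd": joint speeds; "tau": joint torques, N m; "position": TCP position; "eef_rot": TCP orientation; "ft_force": force on the tool from outside, world axes, zero at the start; "wrist_torque": the same for the moment, N m; "grip_width": finger opening in m.
Only numpy, scipy, OpenCV 4.12 (cv2) and the standard library are available. Lean on these libraries where they do the work, as an engineer would, in place of code of your own. Each camera call takes 0.05 s, during which the arm holds its last target.

## Working session

There is one attempt and no reset: what is moved stays moved. The work goes in short steps, Python scripts to look and compute and a tool call to move; the robot and the scene stay as the last step left them, time stands still between calls to the robot, and variables do not carry over. Pictures are saved under pics/ and viewed, and the job is handed in when it is done.

Besides the shell and the picture viewer there is one more tool, called after "Request:" by a JSON object that holds its "api" and its "payload". jog_arm: Moves the arm, as the interface text tells. Its arguments: {"type":"object","properties":{"commands":{"type":"string"}},"required":["commands"]}

```bash
mkdir -p pics; cat > h.py <<'E'
import numpy as np, cv2
from workcell import sensors, snapshot, camera_info, close_job, masks_of, pinpoint
def proj(name,P):
    ci=camera_info(name);K=np.array(ci["mtx"]);T=np.array(ci["cam_to_world"])
    p=np.linalg.inv(T)@np.append(P,1); v=np.array([p[0],-p[1],-p[2]]); u=K@v; return u[:2]/u[2]
def ray(name,px):
    ci=camera_info(name);K=np.array(ci["mtx"]);T=np.array(ci["cam_to_world"])
    d=np.linalg.inv(K)@np.array([px[0],px[1],1.]); d=np.array([d[0],-d[1],-d[2]])
    return T[:3,3],T[:3,:3]@d
def atz(name,px,z):
    o,d=ray(name,px); return o+d*(z-o[2])/d[2]
def tri(pa,pb,a="scene",b="top"):
    o1,d1=ray(a,pa);o2,d2=ray(b,pb)
    s=np.linalg.lstsq(np.c_[d1,-d2],o2-o1,rcond=None)[0]
    x=o1+d1*s[0];y=o2+d2*s[1]; return (x+y)/2,np.linalg.norm(x-y)
def save(name,fn,img=None):
    im=snapshot(name) if img is None else img
    cv2.imwrite("pics/"+fn,cv2.cvtColor(im,cv2.COLOR_RGB2BGR)); return im
E
python3 - <<'E'
from h import *
np.set_printoptions(precision=4,suppress=True)
for c in("scene","top"):
    save(c,c+"0.png"); print({k:np.array(v) for k,v in camera_info(c).items()})
print(sensors.state())
for n in["load","seat","crank_axis","knob_mid","pointer","mark","stubby","lane","longneck_a","jug","cap_tub","label_roll","spanner","sprayer","labeller"]:
    for c in("scene","top"):
        print(n,c,[(np.round(d["centre"],1).tolist(),round(d["score"],2)) for d in pinpoint(n,c)[:4]])
E
```

```text
{'mtx': array([[415.5584,   0.    , 289.4356],
       [  0.    , 415.5584, 207.4386],
       [  0.    ,   0.    ,   1.    ]]), 'cam_to_world': array([[ 0.8605, -0.3255,  0.3918,  0.9271],
       [ 0.5094,  0.5488, -0.6628, -0.6961],
       [ 0.0007,  0.7699,  0.6381,  0.8176],
       [ 0.    ,  0.    ,  0.    ,  1.    ]])}
{'mtx': array([[397.6968,   0.    , 274.0501],
       [  0.    , 397.6968, 203.9608],
       [  0.    ,   0.    ,   1.    ]]), 'cam_to_world': array([[ 0.0298,  0.9969, -0.0732,  0.3891],
       [-0.9993,  0.028 , -0.0253,  0.0235],
       [-0.0232,  0.0739,  0.997 ,  1.2495],
       [ 0.    ,  0.    ,  0.    ,  1.    ]])}
{'time': 0.1, 'joints': array([ 1.217 ,  0.0874,  0.1752,  1.6598, -0.    ,  1.5708]), 'qd': array([ 0.0003, -0.0017,  0.0015, -0.0002,  0.0022, -0.0015]), 'tau': array([ -0.0004, -52.156 ,  46.5654,   0.0159,  -0.    ,  -0.    ]), 'position': array([0.1905, 0.5158, 0.2447]), 'eef_rot': array([-0.5528, -3.0924,  0.0018]), 'ft_force': array([ 0.2552, -0.4508,  0.5996]), 'wrist_torque': array([-0.0197, -0.0173,  0.0017]), 'grip_width': 0.0854966566
[... 702 characters left out ...]
.67), ([192.6, 304.2], 0.65)]
lane top [([301.2, 162.5], 0.66)]
longneck_a scene [([303.3, 197.4], 0.64), ([195.9, 303.3], 0.62)]
longneck_a top [([378.9, 231.5], 0.85), ([222.8, 217.9], 0.71), ([305.4, 204.6], 0.19)]
jug scene [([375.3, 183.6], 0.93)]
jug top [([169.7, 161.0], 0.95)]
cap_tub scene [([295.2, 168.5], 0.56)]
cap_tub top [([177.5, 250.0], 0.56)]
label_roll scene [([132.6, 333.7], 0.83), ([315.0, 265.7], 0.17)]
label_roll top [([421.9, 252.6], 0.68)]
spanner scene [([231.1, 246.7], 0.65)]
spanner top [([314.5, 237.1], 0.6), ([346.6, 157.7], 0.56)]
sprayer scene [([341.4, 157.4], 0.65)]
sprayer top [([291.1, 194.6], 0.72), ([137.9, 212.3], 0.62)]
labeller scene []
labeller top []
```

```bash
python3 - <<'E'
import cv2
a=cv2.imread("pics/top0.png");cv2.imwrite("pics/top0b.png",cv2.resize(a[90:300,110:390],(800,600),interpolation=cv2.INTER_CUBIC))
a=cv2.imread("pics/scene0.png");cv2.imwrite("pics/scene0b.png",cv2.resize(a,(800,600),interpolation=cv2.INTER_CUBIC))
E
```

```text
(no output)
```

View pics/top0b.png

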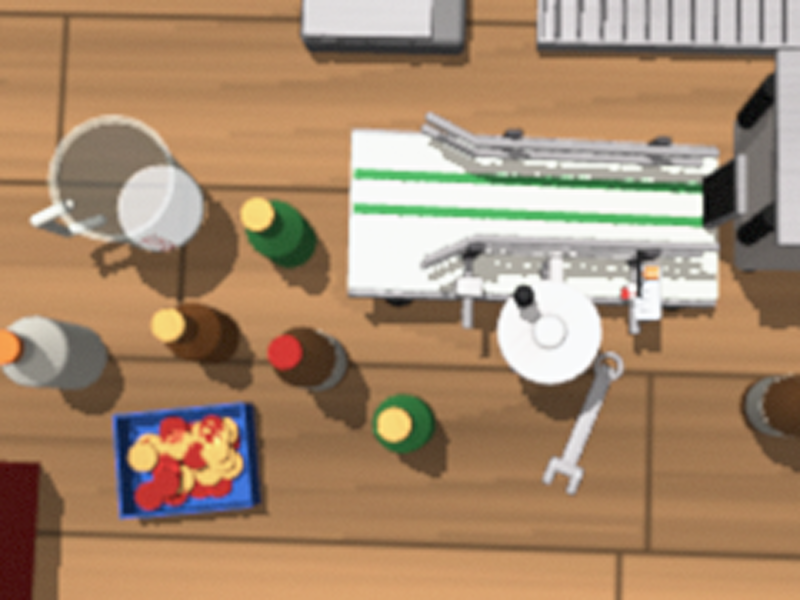

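View pics/scene0b.png

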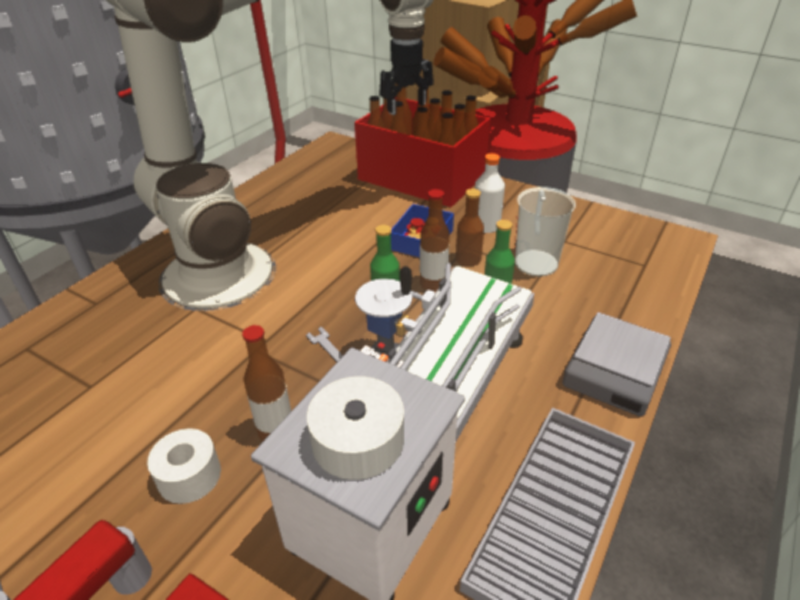

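```bash
python3 - <<'E'
from h import *
np.set_printoptions(precision=4,suppress=True)
def both(n,a,b): print(n,*tri(a,b))
both("crank",(266.2,206.6),(306.1,205.4));print(atz("top",(306.1,205.4),.151),atz("scene",(266.2,206.6),.151))
both("knob",(286.2,194.6),(292.2,196.1))
both("load",(346.7,205.4),(252.8,156.3)); print(atz("top",(252.8,156.3),.0957),atz("scene",(346.7,205.4),.0957))
print("stub",atz("top",(182.9,205.5),0),atz("scene",(327.4,180.4),0))
print("stub cap",atz("top",(168.8,203.8),.178))
print("seat",atz("top",(348.8,160),.05))
print("ptr",atz("top",(330.9,194.5),.113),"mark",atz("top",(331.2,184.4),.113), atz("scene",(270.2,249.3),.113))
for n,px in dict(lnA=(378.9,231.5),lnB=(222.8,217.9),green1=(251.6,238.1),green2=(210.2,174.3),tub=(177.5,250),spray=(137.9,212.3),jug=(169.7,161),span=(314.5,237.1),lane=(301.2,162.5)).items(): print(n,atz("top",px,0))
a=cv2.imread("pics/top0.png");cv2.imwrite("pics/t1.png",cv2.resize(a[165:235,270:365],(800,590),interpolation=cv2.INTER_CUBIC))
a=cv2.imread("pics/scene0.png");cv2.imwrite("pics/s1.png",cv2.resize(a[180:270,235:355],(800,600),interpolation=cv2.INTER_CUBIC))
E
```

```text
crank [ 0.4686 -0.0365  0.1562] 0.0018402201589287675
[ 0.4682 -0.0373  0.151 ] [ 0.4657 -0.0307  0.151 ]
knob [0.4957 0.0057 0.1762] 0.012221446386204381
load [0.6153 0.1215 0.1089] 0.012261264497625093
[0.6125 0.1195 0.0957] [0.6142 0.1413 0.0957]
stub [0.4678 0.3438 0.    ] [0.4621 0.34   0.    ]
stub cap [0.4601 0.3369 0.178 ]
seat [ 0.6173 -0.169   0.05  ]
ptr [ 0.5042 -0.1095  0.113 ] mark [ 0.5333 -0.1098  0.113 ] [ 0.5344 -0.1212  0.113 ]
lnA [ 0.404 -0.274  0.   ]
lnB [0.4322 0.2155 0.    ]
green1 [0.3715 0.1224 0.    ]
green2 [0.5697 0.2611 0.    ]
tub [0.3273 0.3543 0.    ]
spray [0.4422 0.4862 0.    ]
jug [0.6091 0.3928 0.    ]
span [ 0.3806 -0.0742  0.    ]
lane [ 0.615  -0.0269  0.    ]
```

View pics/t1.png

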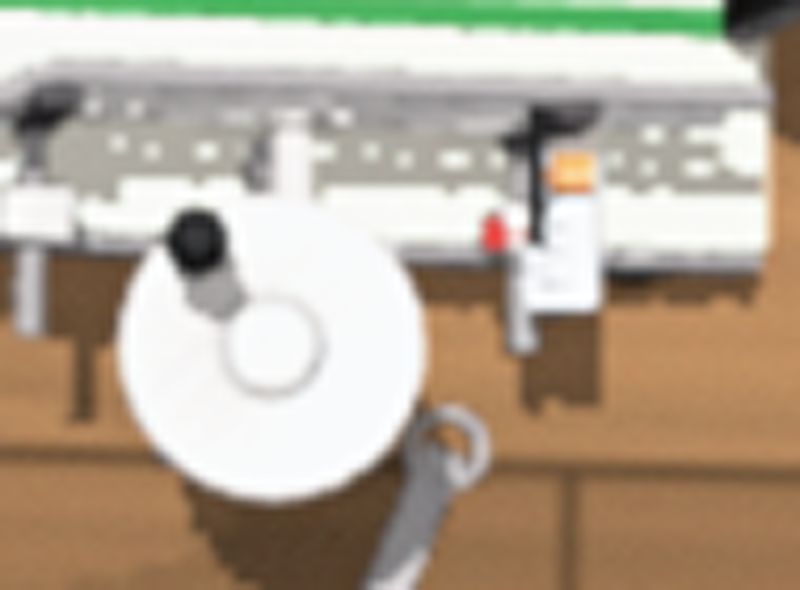

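View pics/s1.png

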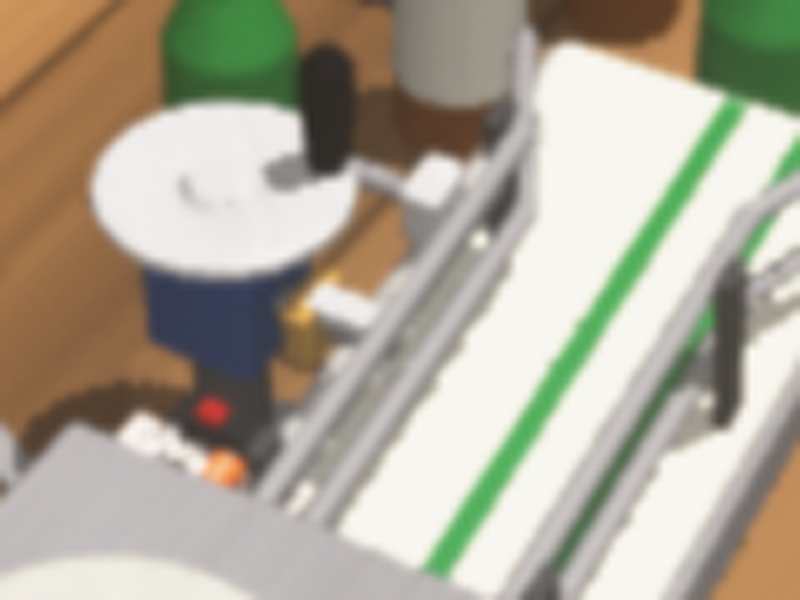

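```bash
python3 - <<'E'
from h import *
np.set_printoptions(precision=4,suppress=True)
f=lambda u,v:(270+(u+.5)*95/800-.5,165+(v+.5)*70/590-.5)
g=lambda u,v:(235+(u+.5)*120/800-.5,180+(v+.5)*90/600-.5)
print("axis top", f(272,347),atz("top",f(272,347),.151), "hub",atz("top",f(272,345),.152))
print("axis rim scene",atz("scene",g(224,181),.151))
print("rim diam", [atz("top",f(*p),.151)[:2] for p in((118,347),(427,347),(272,500))])
print("knobtop",atz("top",f(197,238),.205))
print("knob scene top center",atz("scene",g(327,52),.205),"base",atz("scene",g(327,168),.151))
a=cv2.cvtColor(cv2.imread("pics/top0.png"),cv2.COLOR_BGR2RGB)
b=cv2.cvtColor(cv2.imread("pics/scene0.png"),cv2.COLOR_BGR2RGB)
print(a[188:198,325:336,:].tolist().__len__())
for r in range(180,202): print(r,[tuple(int(x) for x in a[r,c]) for c in range(327,342)])
E
```

```text
axis top (301.859375, 205.72881355932202) [ 0.467  -0.0256  0.151 ] hub [ 0.4676 -0.0256  0.152 ]
axis rim scene [ 0.4703 -0.0286  0.151 ]
rim diam [array([0.4656, 0.0249]), array([ 0.4684, -0.0764]), array([ 0.4168, -0.0269])]
knobtop [0.4967 0.0011 0.205 ]
knob scene top center [ 0.4994 -0.0007  0.205 ] base [ 0.4997 -0.0021  0.151 ]
10
180 [(190, 188, 183), (185, 183, 179), (172, 169, 168), (147, 144, 144), (113, 110, 111), (85, 84, 85), (42, 41, 41), (41, 39, 40), (42, 41, 41), (51, 49, 49), (60, 57, 57), (80, 76, 76), (121, 116, 112), (157, 151, 146), (172, 169, 163)]
181 [(166, 163, 155), (154, 151, 144), (112, 109, 105), (67, 67, 66), (58, 56, 58), (47, 47, 46), (35, 36, 36), (68, 65, 65), (105, 102, 100), (128, 123, 118), (144, 138, 135), (150, 142, 138), (172, 164, 160), (184, 176, 169), (178, 175, 166)]
182 [(172, 169, 160), (168, 165, 155), (133, 131, 125), (66, 67, 66), (60, 58, 59), (58, 57, 59), (44, 45, 47), (107, 106, 109), (158, 155, 151), (183, 171, 164), (192, 180, 172), (193, 180, 173), (193, 181, 172), (190, 180, 172), (179, 175, 166)]
183 [(176, 174, 164), (206,
[... 4117 characters left out ...]
0), (194, 190, 192), (237, 238, 240), (248, 249, 251), (238, 240, 242), (237, 238, 240), (242, 244, 245), (246, 247, 249), (250, 251, 252), (252, 253, 254), (241, 242, 243), (171, 159, 148)]
200 [(113, 85, 57), (109, 81, 52), (110, 85, 62), (144, 134, 128), (189, 187, 187), (234, 235, 237), (252, 253, 255), (252, 254, 255), (252, 253, 255), (252, 253, 254), (252, 253, 255), (252, 254, 255), (253, 255, 255), (239, 240, 242), (170, 158, 148)]
201 [(159, 119, 82), (140, 104, 71), (112, 87, 63), (142, 131, 126), (187, 185, 186), (213, 212, 215), (218, 219, 224), (214, 217, 222), (212, 217, 221), (214, 218, 222), (215, 217, 222), (217, 219, 222), (219, 219, 223), (195, 190, 188), (160, 136, 115)]
```

```bash
python3 - <<'E'
from h import *
np.set_printoptions(precision=4,suppress=True)
p=atz("top",(330.,192.4),.113);m=atz("top",(337.5,185.1),.113);print(p,m)
g=lambda u,v:(235+(u+.5)*120/800-.5,180+(v+.5)*90/600-.5)
print(atz("scene",g(212,411),.113),atz("scene",g(225,470),.113))
# lane yaw: green stripes
a=cv2.cvtColor(cv2.imread("pics/top0.png"),cv2.COLOR_BGR2RGB).astype(int)
mk=(a[...,1]-a[...,0]>50)&(a[...,1]-a[...,2]>30)
for lo,hi,nm in((145,157,"up"),(157,170,"dn")):
  P=[]
  for c in range(240,352):
    r=[x for x in range(lo,hi) if mk[x,c]]
    if r: P.append((c,np.mean(r)))
  P=np.array(P);k=np.polyfit(P[:,0],P[:,1],1);print(nm,k,len(P))
  e=[]
  for c,ly in((240,.16),(345,-.14)):
    z=.07+ly*np.tan(np.radians(9)); e.append(atz("top",(c,np.polyval(k,c)),z))
  print(e)
print(atz("top",(232.5,np.polyval(k,232.5)),.1))
s=cv2.resize(cv2.imread("pics/top0.png")[120:210,220:370],(800,480),interpolation=cv2.INTER_CUBIC);cv2.imwrite("pics/lane.png",s)
E
```

```text
[ 0.5102 -0.1068  0.113 ] [ 0.5318 -0.1278  0.113 ]
[ 0.5117 -0.1029  0.113 ] [ 0.532  -0.1256  0.113 ]
up [  0.0461 139.4754] 112
[array([0.6287, 0.1578, 0.0953]), array([ 0.6316, -0.1576,  0.0478])]
dn [  0.0399 153.1521] 112
[array([0.5925, 0.1565, 0.0953]), array([ 0.5962, -0.1582,  0.0478])]
[0.592 0.178 0.1  ]
```

View pics/lane.png

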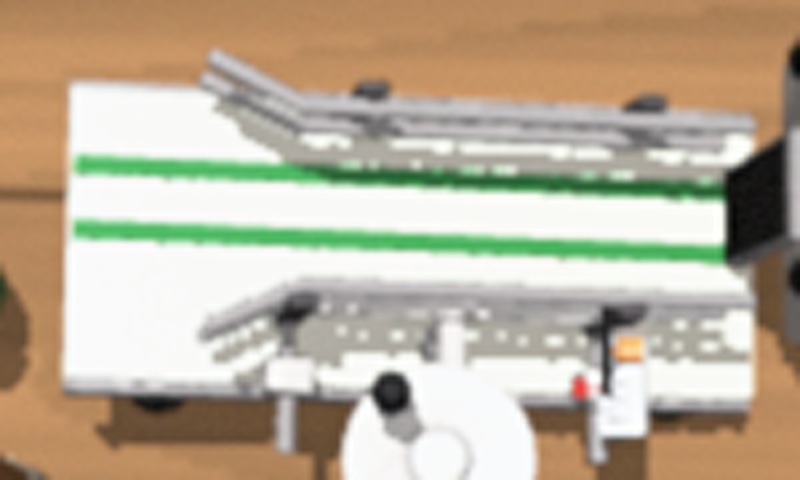

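Request:
{"api": "jog_arm", "payload": {"commands": "-1 0 0 -7 0 0 7.68; -1 0 0 -7 0 0 7.68; -1 0 0 -7 0 0 7.68; -1 0 0 -7 0 0 7.68; -1 0 0 -7 0 0 7.68; -1 0 0 -7 0 0 7.68; -1 0 0 -7 0 0 7.68; -1 0 0 -7 0 0 7.68; -1 0 0 0 0 0 7.68; -1 0 0 0 0 0 0"}}

```text
time: 2.6
position: [0.1906, 0.516, 0.3014]
eef_rot: [-2.212, -2.231, -0.0]
ft_force: [-0.4, -0.3, 0.5]
grip_width: 0.0853
```

```bash
python3 - <<'E'
from h import *
from scipy.spatial.transform import Rotation as R
np.set_printoptions(precision=4,suppress=True)
s=sensors.state();print(s["time"],s["position"],s["joints"]);print(R.from_rotvec(s["eef_rot"]).as_matrix(),s["ft_force"])
print(atz("top",(259.4,130),.175),atz("top",(258,182),.175))
E
```

```text
2.6 [0.1906 0.516  0.3014] [ 1.217   0.1168  0.3189  1.7726 -0.      2.7791]
[[-0.0087  1.      0.0001]
 [ 1.      0.0087  0.0003]
 [ 0.0003  0.0001 -1.    ]] [-0.3505 -0.3368  0.5089]
[0.6707 0.0972 0.175 ] [0.5267 0.0963 0.175 ]
```

Request:
{"api": "jog_arm", "payload": {"commands": "-1 -43 25 0 0 0 0; -1 -43 25 0 0 0 0; -1 -43 25 0 0 0 0; -1 -43 25 0 0 0 0; -1 -43 25 0 0 0 0; -1 -43 25 0 0 0 0; -1 -43 25 0 0 0 0; -1 -43 25 0 0 0 0; -1 -43 25 0 0 0 0; -1 -43 25 0 0 0 0; -1 -43 25 0 0 0 0; -1 -43 25 0 0 0 0"}}

```text
time: 3.8
position: [0.4966, 0.001, 0.3013]
eef_rot: [2.205, 2.238, 0.001]
ft_force: [1.3, 0.7, -0.0]
grip_width: 0.0852
```

Request:
{"api": "jog_arm", "payload": {"commands": "0 -3 3 20 0 0 0; 0 0 0 20 0 0 0; 0 0 0 0 0 0 0; 0 0 0 0 0 0 0"}}

```text
time: 4.2
position: [0.4988, 0.0003, 0.2616]
eef_rot: [-2.207, -2.236, 0.001]
ft_force: [-0.4, 0.2, -0.0]
grip_width: 0.0425
```

```bash
python3 - <<'E'
from h import *
np.set_printoptions(precision=4,suppress=True)
s=sensors.state();print(s["time"],s["position"],s["joints"],s["grip_width"])
a=save("top","t2.png");b=save("scene","s2.png")
cv2.imwrite("pics/t2b.png",cv2.resize(cv2.imread("pics/t2.png")[150:260,220:370],(800,587),interpolation=cv2.INTER_CUBIC))
cv2.imwrite("pics/s2b.png",cv2.resize(cv2.imread("pics/s2.png")[120:270,185:385],(800,600),interpolation=cv2.INTER_CUBIC))
E
```

```text
4.2 [0.4988 0.0003 0.2616] [ 0.0006 -0.0285  0.0895  1.6893 -0.      1.5584] 0.04248127285637752
```

View pics/s2b.png

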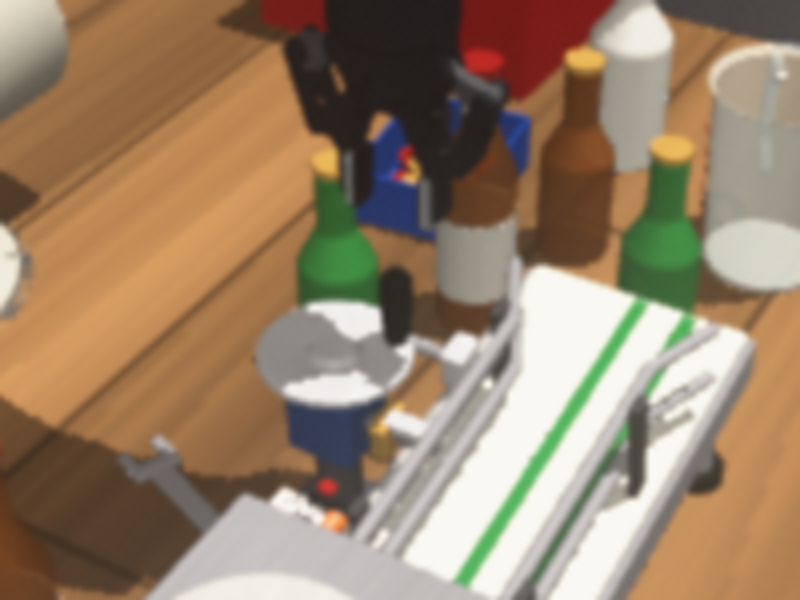

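View pics/t2b.png

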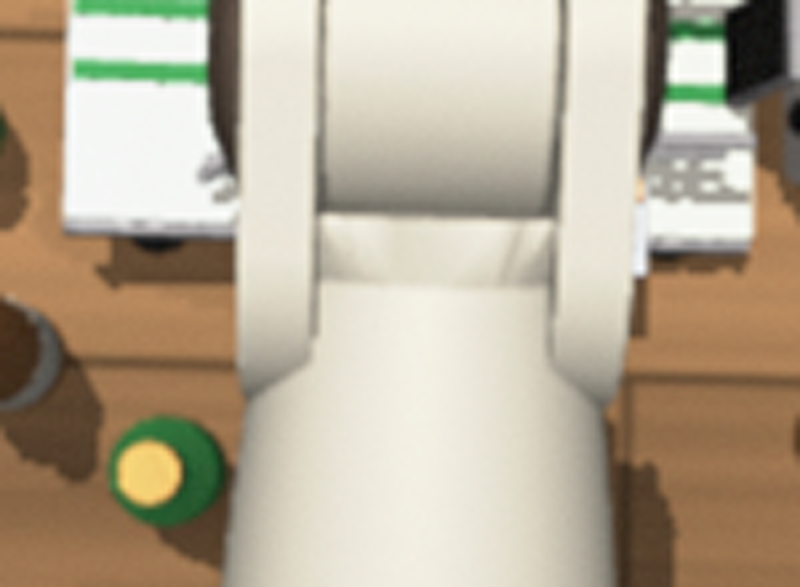

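Request:
{"api": "jog_arm", "payload": {"commands": "0 0 0 30 0 0 0; 0 0 0 30 0 0 0; 0 0 0 13 0 0 0; 0 0 0 0 0 0 0; 0.3 0 0 0 0 0 0; 0.6 0 0 0 0 0 0; 1 0 0 0 0 0 0; 1 0 0 0 0 0 0; 1 0 0 0 0 0 0"}}

```text
time: 5.2
position: [0.4994, -0.0001, 0.1904]
eef_rot: [2.208, 2.232, 0.002]
ft_force: [-3.8, -2.7, 6.8]
grip_width: 0.0194
```

```bash
python3 - <<'E'
from h import *
np.set_printoptions(precision=4,suppress=True)
s=sensors.state();print(s["time"],s["position"],s["grip_width"],s["ft_force"],s["wrist_torque"])
print(proj("scene",[.4988,.0003,.2525]))
b=save("scene","s3.png")
cv2.imwrite("pics/s3b.png",cv2.resize(cv2.imread("pics/s3.png")[120:270,185:385],(800,600),interpolation=cv2.INTER_CUBIC))
E
```

```text
5.2 [ 0.4994 -0.0001  0.1904] 0.01942547232983179 [-3.8213 -2.7324  6.8025] [-0.3451  0.7454  0.0214]
[283.4734 171.1269]
```

View pics/s3b.png

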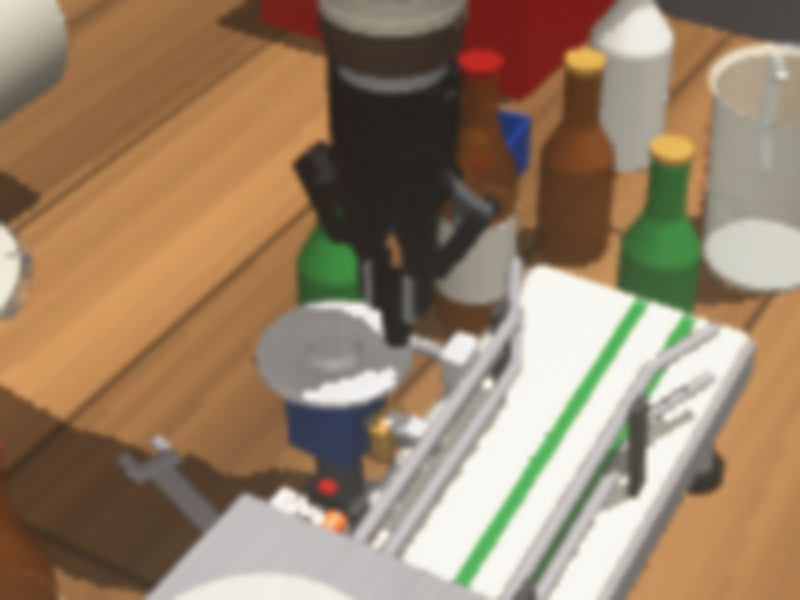

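```bash
cat > circ.py <<'E'
import sys,numpy as np
from h import *
from scipy.spatial.transform import Rotation as R
def rows(a0,step,n,c=None,r=40.,cur=None):
    s=sensors.state();M=R.from_rotvec(s["eef_rot"]).as_matrix()
    a=np.radians(a0+step*np.arange(1,n+1)); P=np.c_[r*np.cos(a),r*np.sin(a)]
    p0=r*np.array([np.cos(np.radians(a0)),np.sin(np.radians(a0))]) if cur is None else np.array(cur)
    acc=np.zeros(2);o=[]
    for p in P:
        w=np.array([*(p-p0),0]);t=(M.T@w)[:2]; d=np.round(t-acc).astype(int) ; acc+=d; o.append(f"1 {d[0]} {d[1]} 0 0 0 0")
    return "; ".join(o)
E
python3 - <<'E'
from circ import *
print(rows(42.3,-18,20))
E
```

```text
1 -11 7 0 0 0 0; 1 -12 3 0 0 0 0; 1 -12 -1 0 0 0 0; 1 -12 -4 0 0 0 0; 1 -9 -8 0 0 0 0; 1 -7 -11 0 0 0 0; 1 -3 -12 0 0 0 0; 1 0 -12 0 0 0 0; 1 5 -12 0 0 0 0; 1 8 -10 0 0 0 0; 1 10 -6 0 0 0 0; 1 12 -4 0 0 0 0; 1 13 1 0 0 0 0; 1 12 5 0 0 0 0; 1 9 8 0 0 0 0; 1 7 10 0 0 0 0; 1 3 12 0 0 0 0; 1 -1 13 0 0 0 0; 1 -4 11 0 0 0 0; 1 -8 10 0 0 0 0
```

Request:
{"api": "jog_arm", "payload": {"commands": "1 -11 7 0 0 0 0; 1 -12 3 0 0 0 0; 1 -12 -1 0 0 0 0; 1 -12 -4 0 0 0 0; 1 -9 -8 0 0 0 0; 1 0 0 0 0 0 0"}}

```text
time: 5.85
position: [0.4957, -0.0557, 0.1904]
eef_rot: [-2.209, -2.232, -0.003]
ft_force: [-8.7, 5.2, 8.4]
grip_width: 0.0191
```

Request:
{"api": "jog_arm", "payload": {"commands": "1 -7 -11 0 0 0 0; 1 -3 -12 0 0 0 0; 1 0 -12 0 0 0 0; 1 5 -12 0 0 0 0; 1 8 -10 0 0 0 0; 1 0 0 0 0 0 0"}}

```text
time: 6.45
position: [0.4394, -0.053, 0.1903]
eef_rot: [2.208, 2.232, 0.003]
ft_force: [-4.0, 0.8, 10.4]
grip_width: 0.0194
```

```bash
python3 - <<'E'
from h import *
np.set_printoptions(precision=4,suppress=True)
s=sensors.state();print(s["time"],s["position"],s["grip_width"],s["ft_force"],s["wrist_torque"])
b=save("scene","s4.png")
cv2.imwrite("pics/s4b.png",cv2.resize(cv2.imread("pics/s4.png")[120:270,185:385],(800,600),interpolation=cv2.INTER_CUBIC))
E
```

```text
6.45 [ 0.4394 -0.053   0.1903] 0.019427907008119496 [-4.0132  0.8326 10.4096] [-0.0077  0.8504 -0.0653]
```

View pics/s4b.png

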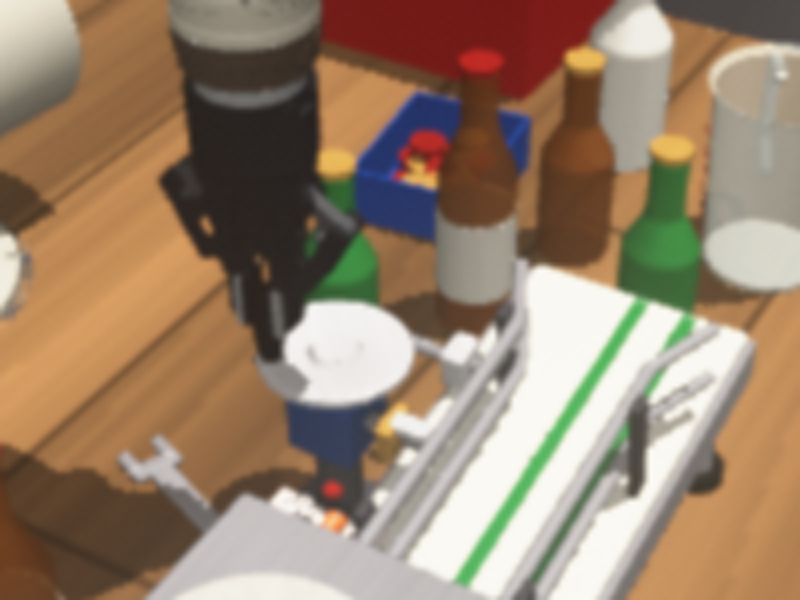

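Request:
{"api": "jog_arm", "payload": {"commands": "1 10 -6 0 0 0 0; 1 12 -4 0 0 0 0; 1 13 1 0 0 0 0; 1 12 5 0 0 0 0; 1 9 8 0 0 0 0; 1 7 10 0 0 0 0; 1 3 12 0 0 0 0; 1 -1 13 0 0 0 0; 1 -4 11 0 0 0 0; 1 -8 10 0 0 0 0"}}

```text
time: 7.5
position: [0.4997, 0.0001, 0.1903]
eef_rot: [2.208, 2.233, 0.001]
ft_force: [-11.3, -6.5, 15.5]
grip_width: 0.0192
```

Request:
{"api": "jog_arm", "payload": {"commands": "1 -11 7 0 0 0 0; 1 -12 3 0 0 0 0; 1 -12 -1 0 0 0 0; 1 -12 -4 0 0 0 0; 1 -9 -8 0 0 0 0; 1 -7 -11 0 0 0 0; 1 -3 -12 0 0 0 0; 1 0 -12 0 0 0 0; 1 5 -12 0 0 0 0; 1 8 -10 0 0 0 0; 1 0 0 0 0 0 0"}}

```text
time: 8.6
position: [0.4396, -0.0532, 0.1903]
eef_rot: [2.208, 2.232, 0.003]
ft_force: [-3.7, -0.6, 10.3]
grip_width: 0.0192
```

```bash
cat > pm.py <<'E'
from h import *
def cents(im,cam):
    a=im.astype(int); H,W=a.shape[:2]; M=np.zeros((H,W),bool)
    # window round expected pointer/mark
    pts=np.array([proj(cam,[x,y,.113]) for x in(.49,.55) for y in(-.14,-.09)]); lo=pts.min(0).astype(int)-2;hi=pts.max(0).astype(int)+3
    w=a[lo[1]:hi[1],lo[0]:hi[0]];r,g,b=w[...,0],w[...,1],w[...,2]
    yy,xx=np.mgrid[lo[1]:hi[1],lo[0]:hi[0]]
    out={}
    red=np.clip(r-np.maximum(g,b)-25,0,None)*(np.abs(g-b)<25); ora=np.clip(r-b-50,0,None)*((g-b)>25)
    for n,m in(("red",red),("orange",ora)):
        out[n]=(float((xx*m).sum()/m.sum()),float((yy*m).sum()/m.sum()),int((m>0).sum())) if m.sum()>0 else None
    return out
E
python3 - <<'E'
from pm import *
np.set_printoptions(precision=4,suppress=True)
for nm,cam in(("top0","top"),("scene0","scene"),("s4","scene")):
    c=cents(cv2.cvtColor(cv2.imread(f"pics/{nm}.png"),cv2.COLOR_BGR2RGB),cam);print(nm,c,[atz(cam,c[k][:2],.113) for k in c])
s=sensors.state();print(s["time"],s["position"],s["grip_width"],s["ft_force"])
c=cents(save("scene","s5.png"),"scene");print(c,[atz("scene",c[k][:2],.113) for k in c])
cv2.imwrite("pics/s5b.png",cv2.resize(cv2.imread("pics/s5.png")[180:270,235:355],(800,600),interpolation=cv2.INTER_CUBIC))
E
```

```text
top0 {'red': (328.4867674858223, 192.38468809073723, 26), 'orange': (335.41255605381167, 188.22869955156952, 49)} [array([ 0.5101, -0.1025,  0.113 ]), array([ 0.5226, -0.122 ,  0.113 ])]
scene0 {'red': (266.34052924791087, 241.48955431754874, 42), 'orange': (264.4865808422431, 240.73074405411302, 155)} [array([ 0.5121, -0.1037,  0.113 ]), array([ 0.5068, -0.1038,  0.113 ])]
s4 {'red': (267.4449541284404, 241.9010484927916, 47), 'orange': (264.46556068878624, 240.25304493910122, 151)} [array([ 0.5152, -0.1036,  0.113 ]), array([ 0.5059, -0.1025,  0.113 ])]
8.6 [ 0.4396 -0.0532  0.1903] 0.01918961402389827 [-3.6801 -0.5503 10.3403]
{'red': (270.3061088977424, 242.88645418326692, 46), 'orange': (265.5421593332041, 239.74646249273115, 162)} [array([ 0.523 , -0.1029,  0.113 ]), array([ 0.5071, -0.0997,  0.113 ])]
```

View pics/s5b.png

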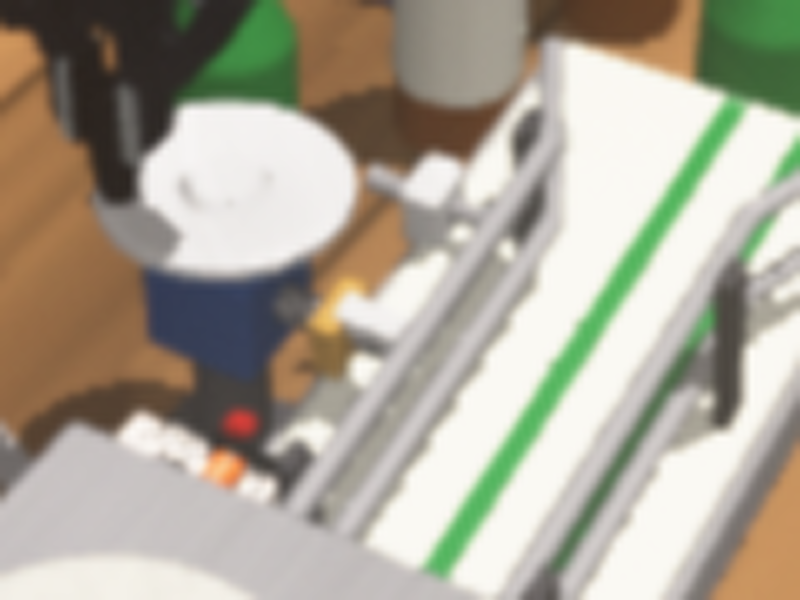

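Request:
{"api": "jog_arm", "payload": {"commands": "1 10 -6 0 0 0 0; 1 12 -4 0 0 0 0; 1 13 1 0 0 0 0; 1 12 5 0 0 0 0; 1 9 8 0 0 0 0; 1 7 10 0 0 0 0; 1 3 12 0 0 0 0; 1 -1 13 0 0 0 0; 1 -4 11 0 0 0 0; 1 -8 10 0 0 0 0"}}

```text
time: 9.65
position: [0.4997, 0.0001, 0.1903]
eef_rot: [2.208, 2.233, 0.001]
ft_force: [-11.2, -5.5, 15.7]
grip_width: 0.0191
```

Request:
{"api": "jog_arm", "payload": {"commands": "1 -11 7 0 0 0 0; 1 -12 3 0 0 0 0; 1 -12 -1 0 0 0 0; 1 -12 -4 0 0 0 0; 1 -9 -8 0 0 0 0; 1 -7 -11 0 0 0 0; 1 -3 -12 0 0 0 0; 1 0 -12 0 0 0 0; 1 5 -12 0 0 0 0; 1 8 -10 0 0 0 0; 1 0 0 0 0 0 0; 1 0 0 0 0 0 0"}}

```text
time: 10.85
position: [0.4399, -0.0535, 0.1903]
eef_rot: [2.208, 2.232, 0.002]
ft_force: [-3.6, -0.0, 11.7]
grip_width: 0.0193
```

```bash
python3 - <<'E'
from pm import *
np.set_printoptions(precision=4,suppress=True)
s=sensors.state();print(s["time"],s["position"],s["grip_width"],s["ft_force"])
for cam in("scene","top"):
    im=save(cam,f"{cam}6.png")
    print(cam,proj(cam,[.531,-.107,.113]),proj(cam,[.531,-.127,.113]))
    u,v=proj(cam,[.531,-.115,.113]).astype(int)
    cv2.imwrite(f"pics/{cam}6b.png",cv2.resize(cv2.cvtColor(im,cv2.COLOR_RGB2BGR)[v-24:v+24,u-32:u+32],(800,600),interpolation=cv2.INTER_CUBIC)); print(u,v)
E
```

```text
10.85 [ 0.4399 -0.0535  0.1903] 0.019276403631603052 [-3.6398 -0.0087 11.7136]
scene [272.2096 245.1328] [267.6655 250.2868]
270 247
top [330.2046 185.1796] [337.2035 185.3666]
333 185
```

View pics/scene6b.png

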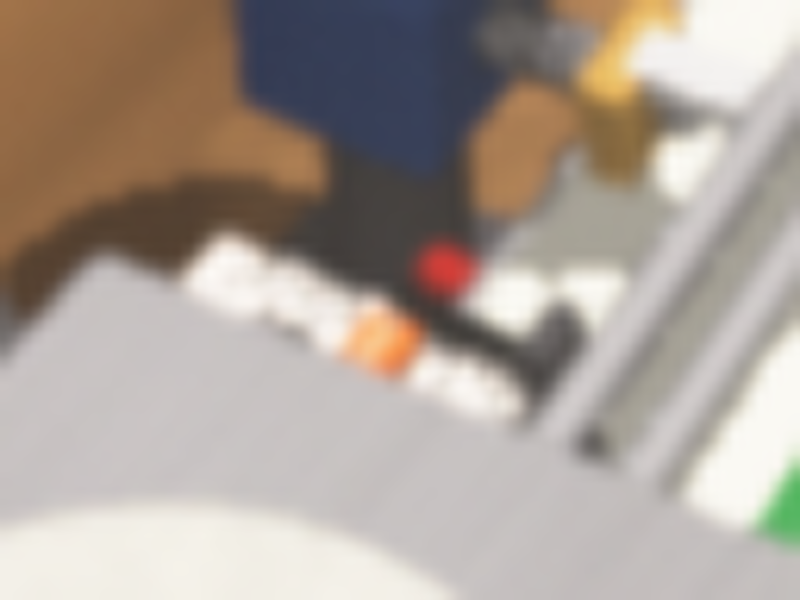

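View pics/top6b.png

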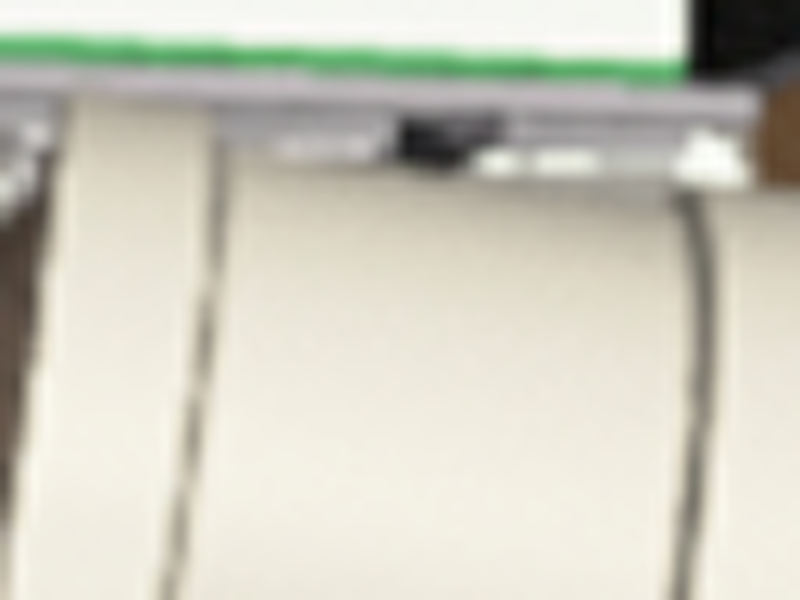

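Request:
{"api": "jog_arm", "payload": {"commands": "0 0 0 0 0 0 0; 0 0 0 0 0 0 0; 0 0 0 0 0 0 0; 0 0 0 -20 0 0 0; 0 0 0 -45 0 0 0; -1 0 0 -45 0 0 0; -1 30 0 0 0 0 0; -1 45 0 0 0 0 0; -1 45 0 0 0 0 0; -1 45 0 0 0 0 0; -1 45 0 0 0 0 0; -1 0 0 0 0 0 0"}}

```text
time: 12.15
position: [0.437, 0.1607, 0.2975]
eef_rot: [-2.203, -2.238, 0.001]
ft_force: [-0.1, -1.0, 0.0]
grip_width: 0.0854
```

```bash
python3 - <<'E'
from pm import *
np.set_printoptions(precision=4,suppress=True)
s=sensors.state();print(s["time"],s["position"],s["grip_width"],s["ft_force"])
for cam in("scene","top"):
    im=save(cam,f"{cam}7.png")
    u,v=proj(cam,[.531,-.115,.113]).astype(int)
    cv2.imwrite(f"pics/{cam}7b.png",cv2.resize(cv2.cvtColor(im,cv2.COLOR_RGB2BGR)[v-18:v+18,u-24:u+24],(800,600),interpolation=cv2.INTER_CUBIC)); print(u,v)
    if cam=="top":
        for r in range(178,196): print(r,[tuple(int(x) for x in im[r,c]) for c in range(326,342)])
E
```

```text
12.15 [0.437  0.1607 0.2975] 0.08542148363627954 [-0.1089 -1.0195  0.0192]
270 247
333 185
178 [(162, 160, 151), (165, 162, 152), (166, 163, 154), (167, 164, 155), (144, 141, 134), (140, 136, 136), (124, 121, 121), (57, 57, 57), (137, 138, 142), (223, 225, 228), (241, 243, 246), (245, 247, 249), (246, 247, 249), (246, 248, 250), (236, 238, 240), (196, 196, 193)]
179 [(161, 158, 149), (163, 160, 151), (164, 161, 152), (162, 160, 151), (150, 147, 141), (165, 162, 161), (151, 147, 148), (65, 65, 66), (154, 155, 158), (234, 236, 239), (246, 248, 249), (246, 247, 249), (246, 247, 249), (246, 247, 249), (236, 238, 240), (199, 198, 195)]
180 [(168, 166, 156), (168, 166, 156), (168, 165, 156), (167, 165, 156), (160, 157, 151), (170, 167, 166), (151, 148, 148), (65, 64, 66), (152, 154, 157), (234, 236, 239), (246, 248, 250), (245, 247, 249), (245, 246, 248), (245, 246, 248), (236, 238, 240), (199, 198, 195)]
181 [(226, 228, 220), (226, 228, 220), (227, 228, 221), (226, 227, 218), (199, 199, 191), (174, 173, 171), (154, 150, 151), (61, 60, 62), (133, 135, 139), (214, 218, 224), (241, 243, 246)
[... 3232 characters left out ...]
(232, 234, 237), (230, 233, 236), (238, 240, 242), (243, 245, 247), (244, 245, 247), (245, 247, 248), (245, 246, 248), (236, 237, 238), (228, 228, 225)]
194 [(164, 162, 162), (129, 127, 128), (117, 116, 116), (164, 162, 161), (206, 201, 201), (209, 207, 205), (222, 223, 224), (226, 228, 231), (218, 220, 223), (224, 226, 229), (233, 235, 238), (239, 240, 243), (245, 246, 248), (245, 247, 248), (234, 235, 238), (211, 211, 210)]
195 [(148, 145, 146), (122, 120, 121), (92, 92, 91), (99, 97, 97), (133, 131, 130), (168, 165, 166), (223, 223, 226), (240, 242, 244), (233, 234, 238), (233, 235, 238), (235, 236, 239), (240, 242, 244), (245, 246, 248), (245, 247, 249), (231, 234, 236), (187, 187, 189)]
```

View pics/top7b.png

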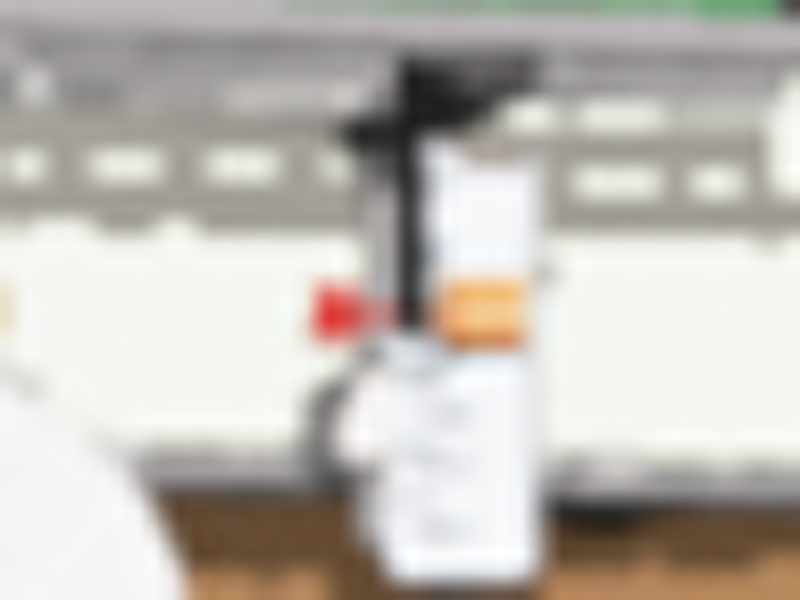

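View pics/scene7b.png

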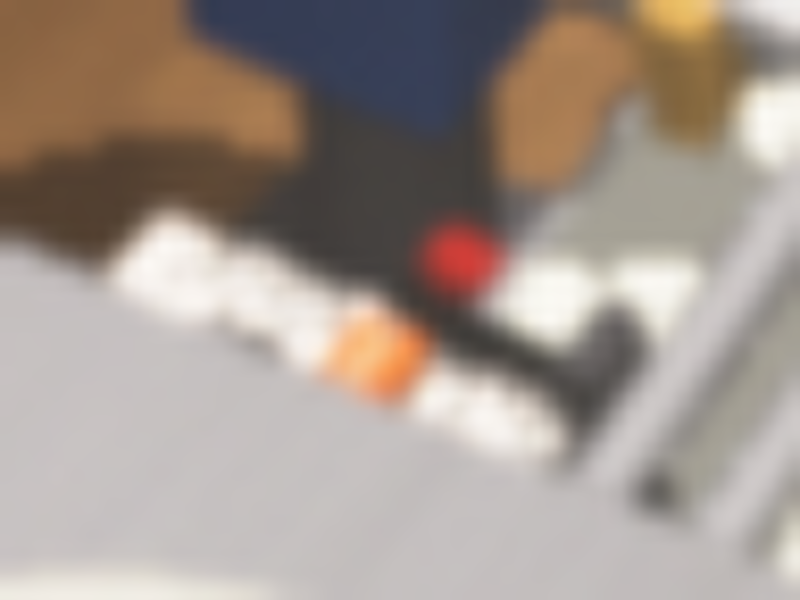

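Request:
{"api": "jog_arm", "payload": {"commands": "0 -43 0 0 0 0 0; 0 -43 0 0 0 0 0; 0 -43 0 0 0 0 0; 0 -43 0 0 0 0 0; 0 -42 1 0 0 0 0; 0 0 0 0 0 0 0; 0 0 0 40 0 0 0; 0 0 0 40 0 0 0; 0 0 0 27 0 0 0; 0 0 0 0 0 0 0"}}

```text
time: 13.25
position: [0.4387, -0.0579, 0.188]
eef_rot: [-2.208, -2.228, 0.005]
ft_force: [-0.6, -0.0, 0.4]
grip_width: 0.0427
```

```bash
python3 - <<'E'
from circ import *
np.set_printoptions(precision=4,suppress=True)
s=sensors.state();print(s["position"],s["ft_force"],R.from_rotvec(s["eef_rot"]).as_matrix()[:2,:2])
print(rows(-137.7,-10,5))
E
```

```text
[ 0.4387 -0.0579  0.188 ] [-0.5972 -0.0033  0.3636] [[-0.0092  0.9999]
 [ 1.      0.0092]]
1 6 -4 0 0 0 0; 1 6 -3 0 0 0 0; 1 6 -2 0 0 0 0; 1 7 -1 0 0 0 0; 1 7 0 0 0 0 0
```

Request:
{"api": "jog_arm", "payload": {"commands": "0 4 1 -2 0 0 0; 0.4 0 0 0 0 0 0; 1 0 0 0 0 0 0; 1 0 0 0 0 0 0; 1 0 0 0 0 0 0; 1 6 -4 0 0 0 0; 1 6 -3 0 0 0 0; 1 6 -2 0 0 0 0; 1 7 -1 0 0 0 0; 1 7 0 0 0 0 0; 1 0 0 0 0 0 0; 1 0 0 0 0 0 0"}}

```text
time: 14.45
position: [0.4293, -0.0211, 0.1956]
eef_rot: [-2.208, -2.233, 0.002]
ft_force: [-18.7, 1.0, 16.0]
grip_width: 0.019
```

Request:
{"api": "jog_arm", "payload": {"commands": "0 0 0 0 0 0 0; 0 0 0 0 0 0 0; 0 0 0 0 0 0 0; 0 0 0 -20 0 0 0; 0 0 0 -45 0 0 0; -1 0 0 -45 0 0 0; -1 30 0 0 0 0 0; -1 45 0 0 0 0 0; -1 45 0 0 0 0 0; -1 45 0 0 0 0 0; -1 45 0 0 0 0 0; -1 0 0 0 0 0 0"}}

```text
time: 15.65
position: [0.4288, 0.1927, 0.3027]
eef_rot: [-2.203, -2.238, -0.0]
ft_force: [-0.4, -0.5, -0.6]
grip_width: 0.0854
```

```bash
python3 - <<'E'
from pm import *
np.set_printoptions(precision=4,suppress=True)
s=sensors.state();print(s["time"],s["position"],s["grip_width"],s["ft_force"])
for cam in("scene","top"):
    im=save(cam,f"{cam}8.png")
    u,v=proj(cam,[.531,-.115,.113]).astype(int)
    cv2.imwrite(f"pics/{cam}8b.png",cv2.resize(cv2.cvtColor(im,cv2.COLOR_RGB2BGR)[v-18:v+18,u-24:u+24],(800,600),interpolation=cv2.INTER_CUBIC)); print(u,v)
def redc(a,cols,rows):
    w=a[rows[0]:rows[1],cols[0]:cols[1]].astype(int); m=np.clip(w[...,0]-np.maximum(w[...,1],w[...,2])-12,0,None)*(np.abs(w[...,1]-w[...,2])<16)
    yy,xx=np.mgrid[rows[0]:rows[1],cols[0]:cols[1]];return (xx*m).sum()/m.sum(),(yy*m).sum()/m.sum()
L=lambda n:cv2.cvtColor(cv2.imread(f"pics/{n}.png"),cv2.COLOR_BGR2RGB)
for n in("top0","top7","top8"): print(n,redc(L(n),(326,333),(180,198)))
for n in("scene0","s4","s5","scene6","scene7","scene8"):
    a=L(n);w=a[238:250,262:280].astype(int); m=np.clip(w[...,0]-np.maximum(w[...,1],w[...,2])-90,0,None)*((w[...,1]-w[...,2])<25)
    yy,xx=np.mgrid[238:250,262:280];p=((xx*m).sum()/m.sum(),(yy*m).sum()/m.sum()); 
    w=a[244:256,262:275].astype(int); m=np.clip(w[...,0]-w[...,2]-60,0,None)*((w[...,1]-w[...,2])>35)
    yy,xx=np.mgrid[244:256,262:275];q=((xx*m).sum()/m.sum(),(yy*m).sum()/m.sum()); 
    print(n,np.array(p),np.array(q),atz("scene",p,.113),atz("scene",q,.113))
# stubby cap
a=L("top8")
cv2.imwrite("pics/st.png",cv2.resize(cv2.imread("pics/top8.png")[180:235,130:240],(800,400),interpolation=cv2.INTER_CUBIC))
for n,cam,box in(("top0","top",(196,212,158,180)),("scene0","scene",(130,148,320,345))):
    a=L(n).astype(int);w=a[box[0]:box[1],box[2]:box[3]]; m=(w[...,0]>170)&(w[...,0]-w[...,2]>60)&(w[...,1]>130)
    yy,xx=np.mgrid[box[0]:box[1],box[2]:box[3]];print(n,m.sum(),xx[m].mean(),yy[m].mean(),atz(cam,(xx[m].mean(),yy[m].mean()),.176),np.ptp(xx[m]),np.ptp(yy[m]))
E
```

```text
15.65 [0.4288 0.1927 0.3027] 0.08544610961189483 [-0.3963 -0.5404 -0.5983]
270 247
333 185
top0 (np.float64(328.4865694551036), np.float64(192.39217191097467))
top7 (np.float64(329.1026979982594), np.float64(185.37946040034814))
top8 (np.float64(329.0242718446602), np.float64(184.96601941747574))
scene0 [266.4662 241.1316] [268.3735 249.8904] [ 0.5117 -0.1025  0.113 ] [ 0.5317 -0.125   0.113 ]
s4 [267.682  241.8525] [268.2856 249.8684] [ 0.5156 -0.1031  0.113 ] [ 0.5315 -0.1251  0.113 ]
s5 [270.722 242.861] [268.2866 249.8706] [ 0.5238 -0.1023  0.113 ] [ 0.5315 -0.1251  0.113 ]
scene6 [273.2574 244.0033] [268.3768 250.0185] [ 0.5311 -0.1025  0.113 ] [ 0.532  -0.1254  0.113 ]
scene7 [273.2692 244.007 ] [268.3622 250.01  ] [ 0.5311 -0.1025  0.113 ] [ 0.5319 -0.1254  0.113 ]
scene8 [273.5581 244.1794] [268.3558 250.0133] [ 0.532  -0.1026  0.113 ] [ 0.5319 -0.1254  0.113 ]
top0 221 164.91402714932127 202.8868778280543 [0.4625 0.3483 0.176 ] 16 15
scene0 43 331.4418604651163 134.2325581395349 [0.4645 0.3396 0.176 ] 9 5
```

View pics/top8b.png

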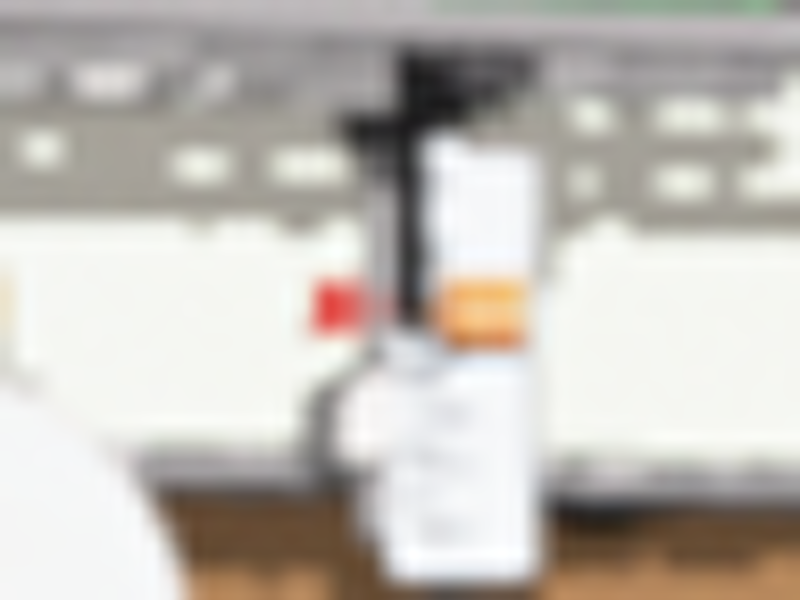

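View pics/st.png

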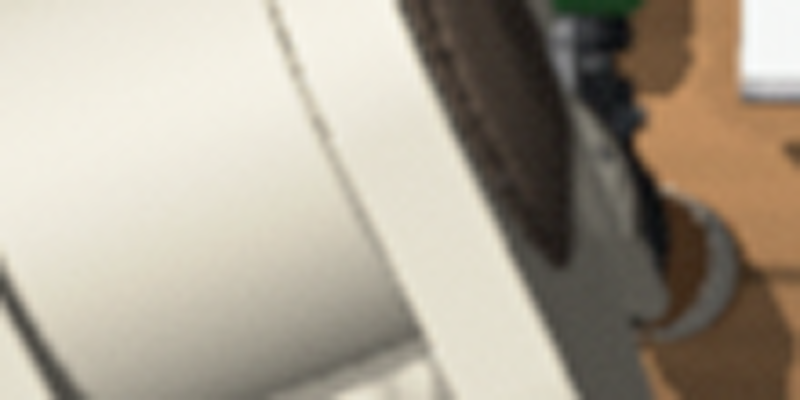

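Request:
{"api": "jog_arm", "payload": {"commands": "-1 37 9 0 0 0 0; -1 37 9 0 0 0 0; -1 36 9 0 0 0 0; -1 36 9 0 0 0 0; -1 0 0 0 0 0 0; -1 0 0 0 0 0 0"}}

```text
time: 16.35
position: [0.464, 0.3341, 0.3029]
eef_rot: [2.21, 2.233, -0.002]
ft_force: [-0.8, 0.0, -0.1]
grip_width: 0.0858
```

```bash
python3 - <<'E'
from pm import *
np.set_printoptions(precision=4,suppress=True)
s=sensors.state();print(s["time"],s["position"],s["joints"])
im=save("scene","s9.png")
cv2.imwrite("pics/s9b.png",cv2.resize(cv2.imread("pics/s9.png")[60:210,250:450],(800,600),interpolation=cv2.INTER_CUBIC))
for z in(.0,.171): print(proj("scene",[.463,.339,z]))
E
```

```text
16.35 [0.464  0.3341 0.3029] [ 0.6241  0.1737  0.3856  1.7838 -0.0003  2.1848]
[327.5208 180.6314]
[330.8058 135.6191]
```

View pics/s9b.png

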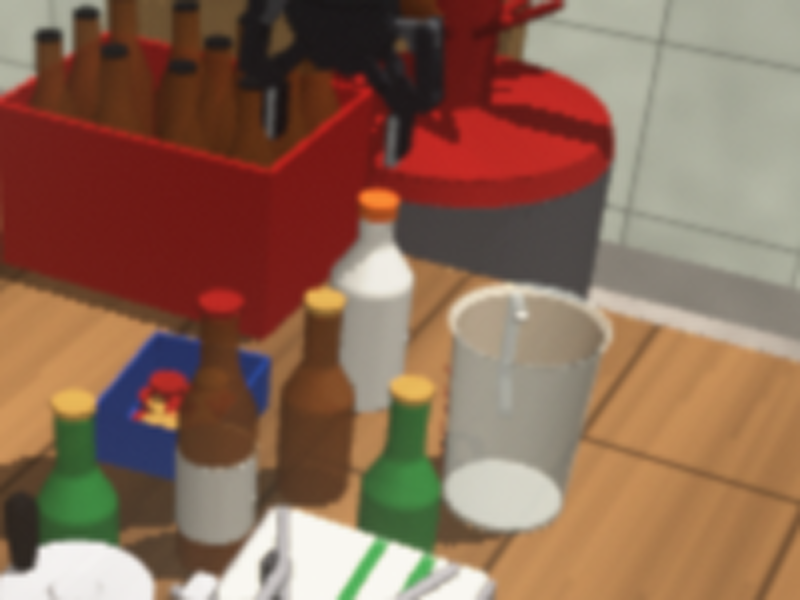

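Request:
{"api": "jog_arm", "payload": {"commands": "-1 6 1 30 0 0 0; -1 0 0 40 0 0 0; -1 0 0 40 0 0 0; -1 0 0 30 0 0 0; -1 0 0 16 0 0 0; -1 0 0 0 0 0 0"}}

```text
time: 17.0
position: [0.4638, 0.3385, 0.1456]
eef_rot: [-2.211, -2.231, 0.005]
ft_force: [-0.7, 0.8, 1.4]
grip_width: 0.0858
```

```bash
python3 - <<'E'
from pm import *
np.set_printoptions(precision=4,suppress=True)
s=sensors.state();print(s["time"],s["position"],s["ft_force"])
im=save("scene","s10.png")
cv2.imwrite("pics/s10b.png",cv2.resize(cv2.imread("pics/s10.png")[90:210,270:430],(800,600),interpolation=cv2.INTER_CUBIC))
E
```

```text
17.0 [0.4638 0.3385 0.1456] [-0.6614  0.8474  1.3755]
```

View pics/s10b.png

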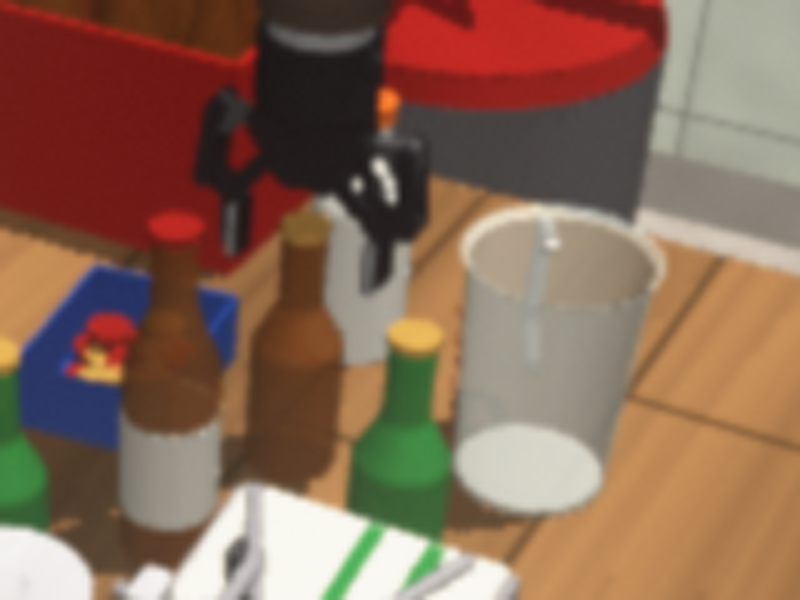

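Request:
{"api": "jog_arm", "payload": {"commands": "-0.5 0 0 0 0 0 0; 0 0 0 0 0 0 0; 0.3 0 0 0 0 0 0; 1 0 0 0 0 0 0; 1 0 0 0 0 0 0; 1 0 0 0 0 0 0; 1 0 0 0 0 0 0; 1 0 0 -10 0 0 0; 1 0 0 -20 0 0 0; 1 0 0 0 0 0 0"}}

```text
time: 18.05
position: [0.4649, 0.3413, 0.1794]
eef_rot: [2.209, 2.233, 0.004]
ft_force: [1.0, 1.5, -4.0]
grip_width: 0.0279
```

```bash
python3 - <<'E'
from pm import *
np.set_printoptions(precision=4,suppress=True)
s=sensors.state();print(s["time"],s["position"],s["ft_force"],s["grip_width"],s["joints"])
im=save("scene","s11.png")
cv2.imwrite("pics/s11b.png",cv2.resize(cv2.imread("pics/s11.png")[90:210,270:430],(800,600),interpolation=cv2.INTER_CUBIC))
E
```

```text
18.05 [0.4649 0.3413 0.1794] [ 0.9576  1.4718 -3.9974] 0.027888607010008202 [0.6332 0.1337 0.0995 1.5341 0.     2.1933]
```

View pics/s11b.png

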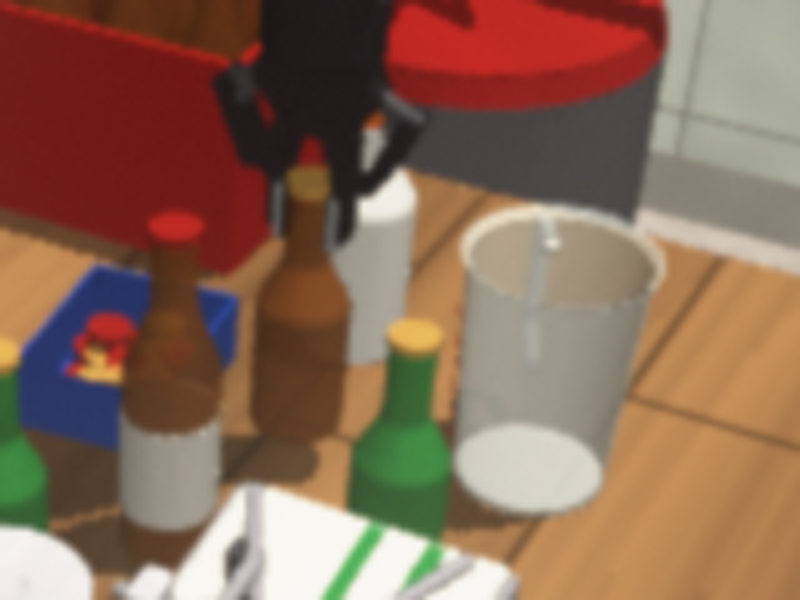

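Request:
{"api": "jog_arm", "payload": {"commands": "1 0 0 -25 0 0 0; 1 0 0 -40 0 0 0; 1 0 0 -45 0 0 0; 1 0 0 -45 0 0 0; 1 0 0 -30 0 0 0; 1 0 0 0 0 0 0"}}

```text
time: 18.7
position: [0.465, 0.3412, 0.3655]
eef_rot: [2.209, 2.233, 0.008]
ft_force: [0.5, 0.5, -4.3]
grip_width: 0.0278
```

Request:
{"api": "jog_arm", "payload": {"commands": "1 -12 7 0 0 0 0; 1 -22 13 0 0 0 0; 1 -24 15 0 0 0 0; 1 -24 15 0 0 0 0; 1 -24 15 0 0 0 0; 1 -24 15 0 0 0 0; 1 -24 15 0 0 0 0; 1 -24 15 0 0 0 0; 1 -24 14 0 0 0 0; 1 -22 13 0 0 0 0; 1 -13 7 0 0 0 0; 1 0 0 0 0 0 0"}}

```text
time: 19.9
position: [0.6117, 0.1034, 0.3599]
eef_rot: [-2.211, -2.229, 0.005]
ft_force: [0.5, 0.2, -5.0]
grip_width: 0.0278
```

```bash
python3 - <<'E'
from pm import *
np.set_printoptions(precision=4,suppress=True)
s=sensors.state();print(s["time"],s["position"],s["ft_force"],s["grip_width"],s["joints"])
im=save("scene","s12.png")
cv2.imwrite("pics/s12b.png",cv2.resize(cv2.imread("pics/s12.png")[60:270,200:480],(800,600),interpolation=cv2.INTER_CUBIC))
E
```

```text
19.9 [0.6117 0.1034 0.3599] [ 0.454   0.2146 -5.0119] 0.027833210727059483 [ 0.1676  0.3707  0.7457  1.9491 -0.0004  1.7302]
```

View pics/s12b.png

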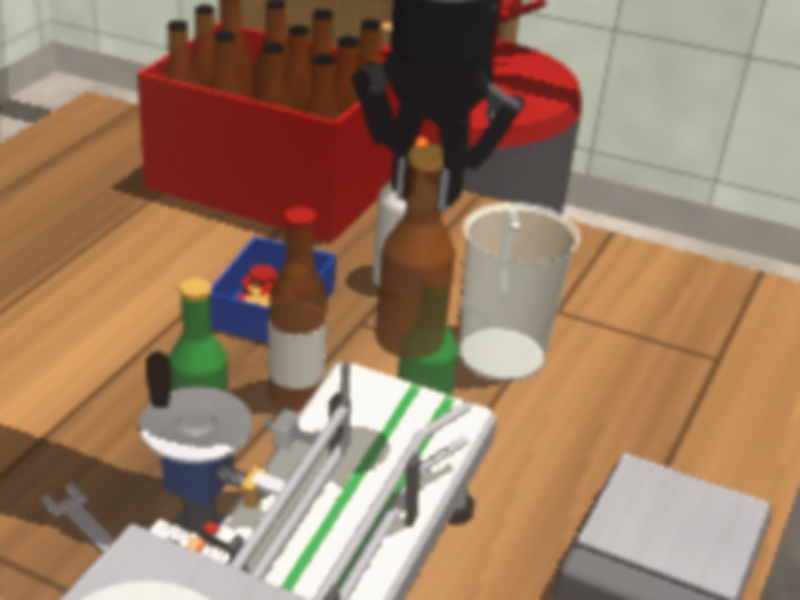

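Request:
{"api": "jog_arm", "payload": {"commands": "1 0 0 20 0 0 0; 1 0 0 25 0 0 0; 1 0 0 15 0 3 0; 1 0 0 0 0 3 0; 1 0 0 0 0 3 0; 1 0 0 0 0 0 0"}}

```text
time: 20.55
position: [0.6102, 0.1054, 0.3017]
eef_rot: [-2.127, -2.149, -0.167]
ft_force: [-0.8, 0.7, -4.8]
grip_width: 0.0279
```

```bash
python3 - <<'E'
from pm import *
from scipy.spatial.transform import Rotation as R
np.set_printoptions(precision=4,suppress=True)
s=sensors.state();M=R.from_rotvec(s["eef_rot"]).as_matrix();print(s["time"],s["position"],s["ft_force"],s["wrist_torque"],M)
b=s["position"]+M[:,2]*.149;print("base",b)
im=save("scene","s13.png")
for y0 in(-.033,-.015):
  z=.07+(b[1]-y0)*.1584;print(proj("scene",b),"deck z",z)
cv2.imwrite("pics/s13b.png",cv2.resize(cv2.imread("pics/s13.png")[90:240,250:450],(800,600),interpolation=cv2.INTER_CUBIC))
im=save("top","t13.png")
cv2.imwrite("pics/t13b.png",cv2.resize(cv2.imread("pics/t13.png")[100:230,210:380],(785,600),interpolation=cv2.INTER_CUBIC))
E
```

```text
20.55 [0.6102 0.1054 0.3017] [-0.7679  0.7163 -4.8182] [-0.3731  0.0206  0.0206] [[-0.0101  0.9999 -0.0027]
 [ 0.9875  0.0104  0.157 ]
 [ 0.1571 -0.001  -0.9876]]
base [0.6098 0.1288 0.1546]
[345.1732 190.1635] deck z 0.09563043582346635
[345.1732 190.1635] deck z 0.09277923582346635
```

View pics/s13b.png

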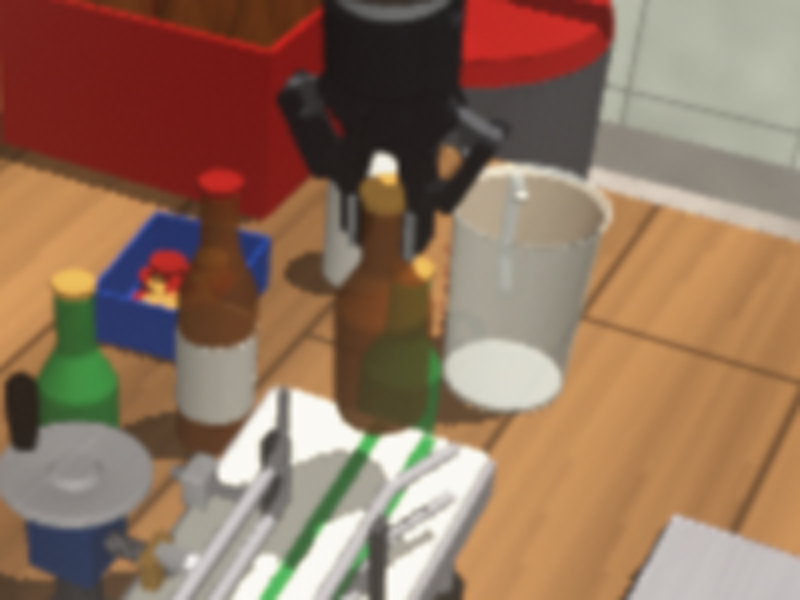

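Request:
{"api": "jog_arm", "payload": {"commands": "1 0 0 15 0 0 0; 1 0 0 18 0 0 0; 1 0 0 12 0 0 0; 1 0 0 4 0 0 0; 1 0 0 0 0 0 0"}}

```text
time: 21.15
position: [0.6105, 0.1136, 0.2535]
eef_rot: [-2.127, -2.151, -0.166]
ft_force: [0.5, 0.2, -5.8]
grip_width: 0.0277
```

Request:
{"api": "jog_arm", "payload": {"commands": "1 0 0 2 0 0 0; 1 0 0 2 0 0 0; 1 0 0 0 0 0 0"}}

```text
time: 21.45
position: [0.6109, 0.1137, 0.2501]
eef_rot: [-2.128, -2.151, -0.168]
ft_force: [-0.1, 0.6, -5.0]
grip_width: 0.0283
```

Request:
{"api": "jog_arm", "payload": {"commands": "1 0 0 2 0 0 0; 1 0 0 2 0 0 0; 1 0 0 0 0 0 0"}}

```text
time: 21.75
position: [0.6108, 0.1143, 0.2456]
eef_rot: [-2.128, -2.15, -0.167]
ft_force: [0.2, 0.3, -5.0]
grip_width: 0.0277
```

Request:
{"api": "jog_arm", "payload": {"commands": "1 0 0 1 0 0 0; 1 0 0 1 0 0 0; 1 0 0 0 0 0 0"}}

```text
time: 22.05
position: [0.6108, 0.1146, 0.2438]
eef_rot: [-2.128, -2.15, -0.167]
ft_force: [0.0, -1.0, -4.7]
grip_width: 0.0276
```

```bash
python3 - <<'E'
from pm import *
np.set_printoptions(precision=4,suppress=True)
s=sensors.state();print(s["time"],s["position"],s["ft_force"],s["wrist_torque"])
im=save("scene","s14.png")
cv2.imwrite("pics/s14b.png",cv2.resize(cv2.imread("pics/s14.png")[120:240,280:440],(800,600),interpolation=cv2.INTER_CUBIC))
E
```

```text
22.05 [0.6108 0.1146 0.2438] [ 0.0476 -0.9742 -4.727 ] [-0.3433  0.0031 -0.0016]
```

View pics/s14b.png

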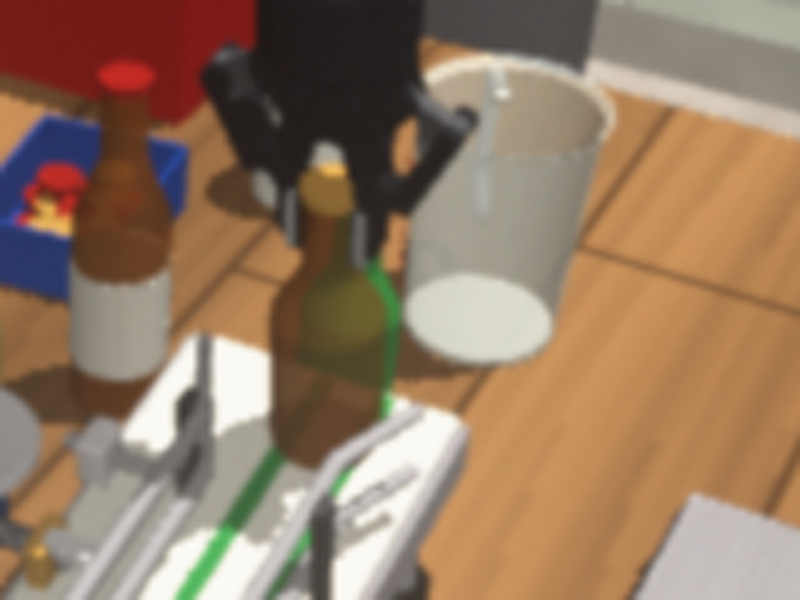

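Request:
{"api": "jog_arm", "payload": {"commands": "1 0 0 1 0 0 0; 1 0 0 1 0 0 0; 1 0 0 0 0 0 0"}}

```text
time: 22.4
position: [0.6108, 0.1149, 0.2419]
eef_rot: [-2.128, -2.15, -0.167]
ft_force: [0.6, 0.0, -4.7]
grip_width: 0.0279
```

Request:
{"api": "jog_arm", "payload": {"commands": "1 0 0 1 0 0 0; 1 0 0 0 0 0 0"}}

```text
time: 22.6
position: [0.611, 0.1151, 0.2417]
eef_rot: [-2.128, -2.151, -0.169]
ft_force: [-0.3, -0.7, -0.9]
grip_width: 0.0281
```

Request:
{"api": "jog_arm", "payload": {"commands": "1 0 0 0.5 0 0 0; 1 0 0 0 0 0 0; 1 0 0 0 0 0 0"}}

```text
time: 22.9
position: [0.6111, 0.1151, 0.2417]
eef_rot: [-2.129, -2.151, -0.17]
ft_force: [-1.0, -2.1, 5.4]
grip_width: 0.0277
```

Request:
{"api": "jog_arm", "payload": {"commands": "-1 0 0 0 0 0 0; -1 0 0 0 0 0 0; -1 0 0 0 0 0 0; -1 0 0 0 0 0 0; -1 0 0 0 0 0 0; -1 0 0 0 0 0 0"}}

```text
time: 23.5
position: [0.6108, 0.1152, 0.2405]
eef_rot: [-2.128, -2.151, -0.167]
ft_force: [-0.8, -0.1, 0.6]
grip_width: 0.0854
```

```bash
python3 - <<'E'
from pm import *
np.set_printoptions(precision=4,suppress=True)
s=sensors.state();print(s["time"],s["position"],s["ft_force"],s["wrist_torque"])
im=save("scene","s15.png")
cv2.imwrite("pics/s15b.png",cv2.resize(cv2.imread("pics/s15.png")[90:270,220:460],(800,600),interpolation=cv2.INTER_CUBIC))
E
```

```text
23.5 [0.6108 0.1152 0.2405] [-0.7621 -0.0594  0.5981] [-0.1489  0.077   0.0231]
```

View pics/s15b.png

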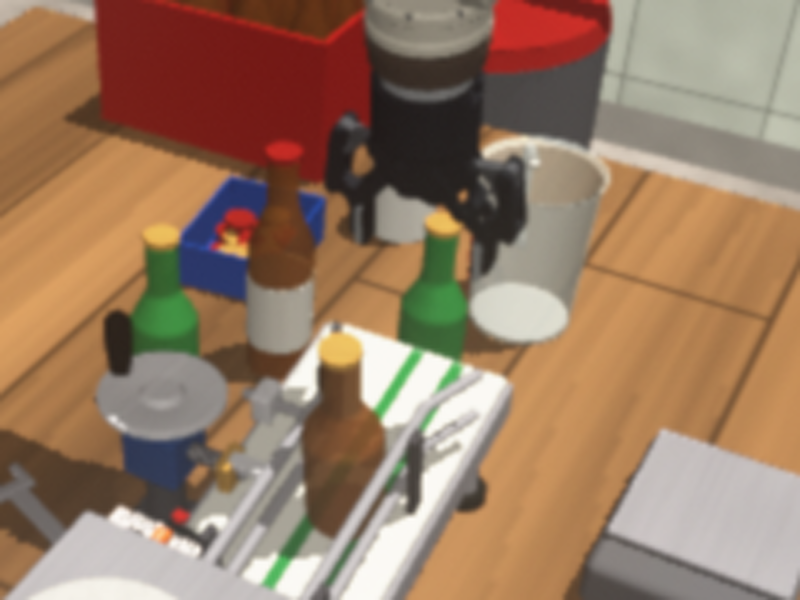

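Bottle is sliding upright between the guides (cap at about (340,350) in the crop). I raise the gripper clear and away.

Request:
{"api": "jog_arm", "payload": {"commands": "-1 0 0 -20 0 0 0; -1 0 0 -40 0 0 0; -1 0 0 -40 0 0 0; -1 10 -20 0 0 0 0; -1 20 -30 0 0 0 0; -1 20 -40 0 0 0 0; -1 0 -40 0 0 0 0; -1 0 -20 0 0 0 0; -1 0 0 0 0 0 0; -1 0 0 0 0 0 0"}}

```text
time: 24.55
position: [0.4606, 0.1474, 0.3476]
eef_rot: [-2.128, -2.151, -0.169]
ft_force: [1.1, -0.9, 0.5]
grip_width: 0.0853
```

```bash
python3 - <<'E'
from pm import *
np.set_printoptions(precision=4,suppress=True)
s=sensors.state();print(s["time"],s["position"],s["ft_force"])
for c in("scene","top"): save(c,c+"16.png")
cv2.imwrite("pics/s16b.png",cv2.resize(cv2.imread("pics/scene16.png")[90:270,220:460],(800,600),interpolation=cv2.INTER_CUBIC))
cv2.imwrite("pics/t16b.png",cv2.resize(cv2.imread("pics/top16.png")[110:260,190:390],(800,600),interpolation=cv2.INTER_CUBIC))
print(pinpoint("stubby","top"),pinpoint("seat","top"),pinpoint("stubby","scene"))
E
```

```text
24.55 [0.4606 0.1474 0.3476] [ 1.0605 -0.8992  0.4721]
[{'centre': [345.2, 162.8], 'score': 0.73}] [{'centre': [347.8, 159.0], 'score': 0.65}, {'centre': [317.4, 234.7], 'score': 0.58}, {'centre': [176.2, 251.3], 'score': 0.39}] [{'centre': [350.8, 204.2], 'score': 0.95}, {'centre': [265.3, 211.1], 'score': 0.86}]
```

View pics/s16b.png

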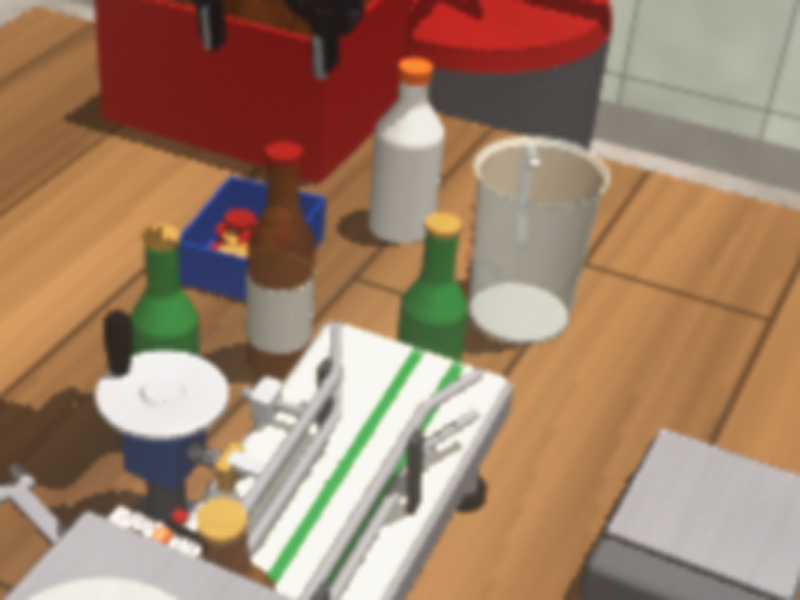

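View pics/t16b.png

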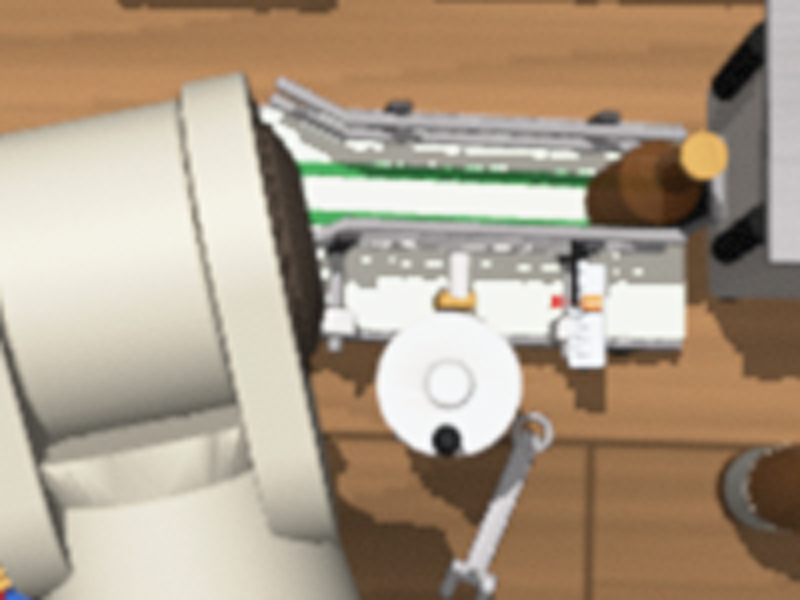

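Request:
{"api": "jog_arm", "payload": {"commands": "-1 0 0 0 0 0 0; -1 0 0 0 0 0 0; -1 0 0 0 0 0 0; -1 0 0 0 0 0 0; -1 0 0 0 0 0 0; -1 0 0 0 0 0 0"}}

```text
time: 25.4
position: [0.4604, 0.1473, 0.3472]
eef_rot: [-2.128, -2.151, -0.168]
ft_force: [0.1, 0.1, -1.1]
grip_width: 0.0852
```

```bash
python3 - <<'E'
from pm import *
np.set_printoptions(precision=4,suppress=True)
L=lambda n:cv2.cvtColor(cv2.imread(f"pics/{n}.png"),cv2.COLOR_BGR2RGB)
for c in("scene","top"): save(c,c+"17.png")
def cap(a):
    w=a[140:160,355:378].astype(int);m=np.clip(w[...,0]-w[...,2]-70,0,None);yy,xx=np.mgrid[140:160,355:378];return (xx*m).sum()/m.sum(),(yy*m).sum()/m.sum()
for n in("top16","top17"):
    p=cap(L(n));b=np.array([.614,-.169,.05]);print(n,p,atz("top",p,.046+.178*.988), atz("top",p,.046+.178*.988)[1]+.0278)
a=L("top17");w=a[180:192,326:333].astype(int);m=np.clip(w[...,0]-np.maximum(w[...,1],w[...,2])-12,0,None)*(np.abs(w[...,1]-w[...,2])<16);yy,xx=np.mgrid[180:192,326:333];print("pointer",(yy*m).sum()/m.sum())
d=np.abs(L("top16").astype(int)-L("top17").astype(int)).max(2);print("diff in seat region",d[120:190,320:390].max())
E
```

```text
top16 (np.float64(365.24413065668597), np.float64(148.0182034705682)) [ 0.6173 -0.1836  0.2219] -0.15578217763229546
top17 (np.float64(365.242254000681), np.float64(148.01889683350356)) [ 0.6173 -0.1836  0.2219] -0.15577733865035304
pointer 184.96285434995113
diff in seat region 11
```

```bash
python3 - <<'E'
import cv2
a=cv2.imread("pics/top17.png");b=cv2.imread("pics/top0.png")
f=lambda i:cv2.resize(i[135:175,325:385],(600,400),interpolation=cv2.INTER_CUBIC)
import numpy as np
cv2.imwrite("pics/fin.png",cv2.resize(np.vstack([f(b),f(a)]),(450,600)))
E
```

```text
(no output)
```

View pics/fin.png

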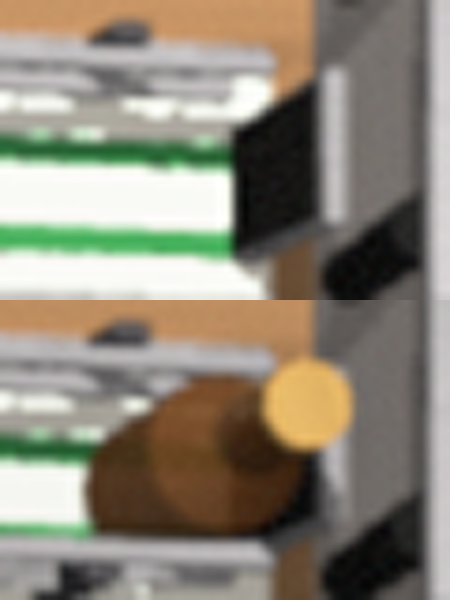

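```bash
python3 - <<'E'
from h import *
print(close_job())
E
```

```text
the job is handed in; nothing more can be done
None
```

The job is handed in at about 25.5 s on the robot's clock. The rail is at the mark and the gold-capped stubby is resting upright against the stop. No verdict is reported on hand-in, so this rests on my own last checks.

**Rail:** I gripped the handle and wound it 2.5 turns clockwise. With the arm out of the way, the pointer still looked about 1 mm short, so I gave it another 50°. After that, the scene camera put the pointer within about 0.2 mm of the marker and the top camera about 0.3 mm short. The two cameras had disagreed by up to 1.7 mm on the starting gap. The pointer read the same in the last top picture, after the bottle had run.

**Bottle:** I carried the stubby by its neck over the other bottles and tilted it 9° to match the deck. I lowered it in steps of 1 mm or less until the wrist force changed from −4.7 N to +5.4 N, so the deck was carrying it before I opened the fingers. It slid down between the guides by itself. In the top picture its uphill edge is about 60 mm from the stop pad's face, which fits a 61 mm bottle touching the pad. Two pictures about 0.7 s apart showed no movement.

**Disagreements:**
- **Loading point:** the network's position for it differed by about 20 mm between the cameras, so I set the bottle down from the lane's geometry instead. By that estimate it should lie well within the limit.
- **Seat point:** the network placed it about 8 mm from where it placed the bottle. I took that as noise, because the stop-pad check agrees.

**Bystanders:** in the final pictures the other bottles and things look upright and unmoved. I did not measure them one by one, and the label roll was outside my last close-ups.

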